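# Pin a hinged mould together and shut it

## Task

Put the hinged ingot mould together: slide the loose half up to the half clamped on the slotted rail until its knuckle stops in line between the two ears, push the brass-headed hinge pin down through all three knuckles until its collar sits on the upper ear, and leave the mould swung shut, face to face. Feel your way: the castings are spoilt if the loose half is pressed on the clamped half with more than about 25 N, or the pin with more than about 40 N.

Things in the scene. Friction and masses are not known exactly. Their poses are not given: they have to be found in the camera images.
- clamp_rail: Fixed iron rail with one slot along its y; its top, and that of the plain sole plate beside it on the -x side (153 x 245 mm), is 12 mm above its origin, z up. The grey fixed half, 80 mm wide, 64 mm high, is clamped in the slot, its flat parting face at rail x = 0, looking to -x over the plate. It may stand up to 20 mm either way along y from mid-slot: not in the measured pose, so feel for it. The clamp holds 60 N.
- hinge_mid (a point): Point at the height of the plate top, on the hinge axis if the fixed half stood mid-slot (rail x = 0, y = 70 mm); the true axis is up to 20 mm off along rail y. Two round ears, 22 mm across, 4 to 24 and 44 to 64 mm above the plate top, bores 11.5 mm. A flat web joins them to the half, facing +y, 11 mm from the axis: a knuckle slid in towards -y stops on it in line.
- loose_half: Loose grey half, 0.5 to 0.85 kg, upright on the plate. Origin on its knuckle's axis, on the underside. Body x -26 to 0, y -110 to -37, z 0 to 64 mm; parting face x = 0. Cavity at y -83 to -57; solid and 26 mm thick at y -57 to -37: grip there. Shut, its axes are parallel to the rail's, its origin on the hinge axis. Starts open about 90 degrees (yaw -1.55 from the rail's), 5 to 9 cm to +y of hinge_mid.
- loose_bore (a point): Upper mouth of the loose half's bore, 41 mm above its underside. The knuckle is 22 mm across, 14 mm high, bore 11.5 mm, with 3 mm of room above and below it between the ears
- loose_toe (a point): Middle of the outer side of the toe flange at the foot of the loose half's back (x = -46, y = -83, z = 7 mm; flange y -106 to -60, 15 mm high). Push here to swing it: high up it tips. Keep to the arc round the hinge
- loose_edge (a point): Middle of the free edge of the loose half's parting face (its x = 0, y = -110, z = 32 mm); at rail x = 0 when shut
- hinge_pin: Bright steel pin, 10 mm thick, brass collar and knurled brass grip, 0.08 kg. Origin at its point, z up. Point tapers from 10 to 6 mm over 8 mm; collar 20 mm across at 58 to 64 mm, grip 16 mm across at 64 to 96 mm. A spring plunger in the upper ear drags on it with about 5 to 15 N all the way. Home, the collar's underside is on the upper ear, 64 mm above the plate top
- pin_collar (a point): Middle of the underside of the hinge pin's collar, 58 mm above its point
- drift: Dark taper drift with a red grip, same size as the hinge pin, in the other hole of the block; not needed
- pin_block: Dark wooden block, 46 x 120 x 70 mm, fixed; origin under its middle, z up. Two 13 mm holes, 64 mm deep, at its y = -33 and +33 mm hold pin and drift (either way round), hanging upright by their collars. A red toolbox, 141 mm high, stands close on its +x side: lift the pin well clear before carrying it

How it is judged:
At the end, for the whole second after the job is handed in: the pin is home (collar underside 62 to 66 mm above the plate top, pin upright, within 3 mm of the loose half's bore) and the mould is shut (free edge within 4 mm of the fixed half's face, halves parallel within 0.05 rad, standing flat), all at rest (z of pin_collar in the frame of clamp_rail between 0.074 and 0.078 m and horizontal distance between pin_collar and loose_bore below 0.003 m and angle between hinge_pin's own z axis and vertical below 0.06 rad and x of loose_edge in the frame of clamp_rail between -0.004 and 0.004 m and angle between the x axis of loose_half and the x axis of clamp_rail, either way round below 0.05 rad and angle between loose_half's own z axis and vertical below 0.05 rad and linear speed of each of loose_half, hinge_pin below 0.01 m/s); the robot touches nothing.
It fails at once if the hinge pin is pressed on the fixed half with more than 45 N (contact force between hinge_pin and clamp_rail above 45 N).
It fails at once if the loose half is pressed on the fixed half with more than 30 N (contact force between loose_half and clamp_rail above 30 N).
It also fails if it takes over 72 s, if anything falls off the work surface, if the arm or the gripper's body presses on something with over 40 N, if the wrist force passes 120 N, or if a joint passes its speed limit or range.

## Robot

A 7-joint arm with a two-finger parallel gripper is mounted at the origin on the work surface; the furniture and walls round the work are solid. World frame = base frame: x ahead of the robot, y to its left, z up, the work surface at z = 0. Lengths are in m, angles in rad, forces in N, time in s.
With the tool pointing down it reaches from about 0.35 to 0.9 m from the base axis. Payload 7.2 kg.
Tool frame: the origin (TCP) lies at the very end of the fingers, on their centre line; the grasp point (between the pads) lies 19 mm behind it (manip.grip_depth is the distance from the TCP to the grasp point, in m); z points along the fingers, y is the line along which they close (so a half turn about z gives the same grasp; the last joint's range is limited). The gripper opens to 88 mm and grips with 3 to 60 N. Pads are 20 mm wide; open, the fingers measure 115 mm over their backs; the gripper's body (75 mm by 178 mm) begins 61 mm behind the grasp point.
Start: joints at [1.154, 0.411, -0.013, 1.596, 0.006, 1.134, -0.082], TCP at [0.214, -0.587, 0.223] pointing down, gripper open.
Joint ranges: [-2.95, 2.95], [-0.29, 1.99], [-1.47, 1.44], [0.14, 2.54], [-1.03, 4.17], [0.13, 1.85], [-2.86, 2.86]. Speed limits (rad/s): [2.39, 2.39, 3.01, 3.01, 3.14, 3.14, 3.14].

## Interface

Orientations are given as a unit quaternion [x, y, z, w].
In Python, from station import manip gives the robot as it stands.
- The arm moves only by the tool drive_tool, never from a script. Its argument "steps" is one flat list of numbers, 4 for each row, row after row: the shift along the tool's x, y, z in m, then the turn about the tool's z in degrees. In form: [dx, dy, dz, twist, dx, dy, dz, twist, ...]. A call has 1 to 5 rows; each row shifts and turns the commanded pose from where the row before left it, along the tool's axes as they then stand; what a row does not reach is not made up. A row lasts 1/8 s, in which the tool goes at most 62.5 mm and 10.7 degrees, less where a joint would pass 70% of its speed; a pose out of reach is approached as far as the arm can. A call is refused whole if a number of a shift passes 0.0625 or a number of a turn 10.7, either way. A call with a gripper value outside its range is refused whole. "fingers" is the closure in counts, from 0 (fully open) to 255 (shut), set as the call begins (left out, the last holds). The fingers move at their own pace and stop on an object; "force" is the grip in N (left out, the last holds). Time passes only in rows, so rows that do not move let the fingers close. It gives the time, the measured TCP pose, the force, the opening and the grip force at its end, in the units of the state.
- manip.get_obs(): the state, without advancing time (a new reading comes with each control period).
- manip.camera(name): name is "side" or "top" or "wrist"; returns a dict with "image" (420x560x3 uint8, red, green, blue), "camera_matrix" (3x3 intrinsics, pixels), "position" and "orientation" of the camera in the world. Camera axes: x right, y up, looking along -z (the intrinsics and any distortion apply to the point x, -y, -z); pixel columns grow to the right and rows downward; lengths in m; the calibration is good to about 2 mm. A picture is of the moment at which its call begins. There is no depth.
- manip.hand_in(): hands the job in; it is judged then, once.
Trained networks look in the newest picture that a camera, given by its name, has taken for a name from the list of things; names that differ only in an ending like _2 or _b are one class to them, and where a whole thing is asked for, a point or a joint stands for the part that bears it (a point fixed in the world has none). Each returns a list of dicts, best first, with "conf" (0 to 1); they miss things now and then, are a little off and sometimes report something else, mostly with a low value. They report only what shows in the picture. A call takes as long as a camera call.
- manip.recognise(camera, target): "box" ([left, top, width, height] in pixels, round what is visible of it).
- manip.place_of(camera, target): "centre" ([column, row] in pixels: a listed point, or the origin of a listed thing).
The state is a dict: "clock": time; "joint_pos": joint angles; "qvel": joint speeds; "joint_torque": joint torques, N m; "tool_pos": TCP position; "tool_rot": TCP orientation; "force": force on the tool from outside, world axes, zero at the start; "wrist_torque": the same for the moment, N m; "finger_gap": finger opening in m; "gripper_force": force on a finger pad.
Only numpy, scipy, OpenCV 4.12 (cv2) and the standard library are available. Lean on these libraries where they do the work, as an engineer would, in place of code of your own. Each camera call takes 0.05 s, during which the arm holds its last target. There are 200 camera calls.

## Working session

There is one attempt and no reset: what is moved stays moved. The work goes in short steps, Python scripts to look and compute and a tool call to move; the robot and the scene stay as the last step left them, time stands still between calls to the robot, and variables do not carry over. Pictures are saved under pics/ and viewed, at most 10 in all, crops included, and the job is handed in when it is done.

Besides the shell and the picture viewer there is one more tool, called in YAML: its name, and indented under it one key for each argument. drive_tool: Moves the arm, as the interface text tells. Its arguments: {"type":"object","properties":{"steps":{"type":"array","items":{"type":"number"}},"fingers":{"type":"number"},"force":{"type":"number"}},"required":["steps"]}

```bash
mkdir -p pics; ls
cat > h.py <<'E'
import numpy as np, cv2
from scipy.spatial.transform import Rotation as R
from station import manip
def ray(c,px):
    K=np.array(c["camera_matrix"]); v=np.linalg.solve(K,[px[0],px[1],1.]); v=np.array([v[0],-v[1],-v[2]])
    return np.array(c["position"]), R.from_quat(c["orientation"]).apply(v)
def at_z(c,px,z):
    p,d=ray(c,px); return p+d*(z-p[2])/d[2]
def tri(obs):
    A=np.zeros((3,3));b=np.zeros(3)
    for c,px in obs:
        p,d=ray(c,px); d=d/np.linalg.norm(d); M=np.eye(3)-np.outer(d,d); A+=M;b+=M@p
    return np.linalg.solve(A,b)
def proj(c,P):
    K=np.array(c["camera_matrix"]); v=R.from_quat(c["orientation"]).inv().apply(np.array(P)-c["position"]); q=K@np.array([v[0],-v[1],-v[2]]); return q[:2]/q[2]
def save(c,n): cv2.imwrite("pics/"+n,cv2.cvtColor(c["image"],cv2.COLOR_RGB2BGR))
E
python3 - <<'E'
from h import *
C={n:manip.camera(n) for n in("side","top")}
for n,c in C.items():
    print(n,np.round(c["position"],3),np.round(c["orientation"],3),np.round(c["camera_matrix"],1).tolist(),[k for k in c])
    for t in["clamp_rail","hinge_mid","loose_half","loose_bore","loose_toe","loose_edge","hinge_pin","pin_collar","drift","pin_block"]:
        print(t,[(np.round(r["centre"],1).tolist(),round(r["conf"],2)) for r in manip.place_of(n,t)[:2]])
im=np.hstack([C["side"]["image"],C["top"]["image"]])
cv2.imwrite("pics/a.png",cv2.cvtColor(cv2.resize(np.vstack([C["side"]["image"],C["top"]["image"]]),None,fx=.7,fy=.7),cv2.COLOR_RGB2BGR))
save(C["side"],"s0.png");save(C["top"],"t0.png")
print(manip.get_obs()["clock"],manip.get_obs()["tool_rot"],manip.grip_depth)
E
```

```text
pics
side [0.295 0.865 0.432] [-0.052  0.55   0.827 -0.102] [[494.7, 0.0, 275.3], [0.0, 494.7, 200.1], [0.0, 0.0, 1.0]] ['image', 'camera_matrix', 'position', 'orientation']
clamp_rail [([301.1, 195.2], 0.75)]
hinge_mid [([279.8, 196.0], 0.83), ([274.8, 304.9], 0.46)]
loose_half [([258.7, 208.5], 0.85)]
loose_bore [([257.0, 188.7], 0.66), ([291.8, 256.9], 0.56)]
loose_toe [([277.3, 221.7], 0.89)]
loose_edge [([304.0, 207.9], 0.94), ([278.0, 222.4], 0.35)]
hinge_pin [([254.2, 191.8], 0.28)]
pin_collar [([294.4, 257.8], 0.78)]
drift [([277.8, 194.3], 0.61)]
pin_block [([292.8, 255.5], 0.75), ([275.4, 304.2], 0.74)]
top [0.395 0.04  1.208] [ 0.027 -0.019 -0.701  0.712] [[495.0, 0.0, 274.6], [0.0, 495.0, 215.1], [0.0, 0.0, 1.0]] ['image', 'camera_matrix', 'position', 'orientation']
clamp_rail [([354.5, 200.1], 0.63), ([376.5, 215.7], 0.62)]
hinge_mid [([352.3, 202.9], 0.6), ([199.1, 240.3], 0.43)]
loose_half [([321.2, 186.9], 0.61), ([176.6, 220.6], 0.31)]
loose_bore [([322.4, 184.2], 0.8)]
loose_toe [([287.2, 211.1], 0.88), ([179.5, 224.3], 0.45)]
loose_edge [([304.7, 224.2], 0.93)]
hinge_pin [([321.2, 186.5], 0.46), ([197.0, 241.8], 0.44)]
pin_collar [([194.8, 237.8], 0.4)]
drift [([176.5, 221.4], 0.62)]
pin_block [([188.0, 233.5], 0.69)]
1.1 [9.84830249e-01 1.73520548e-01 1.36961915e-05 1.89634312e-07] 0.0187
```

View pics/a.png

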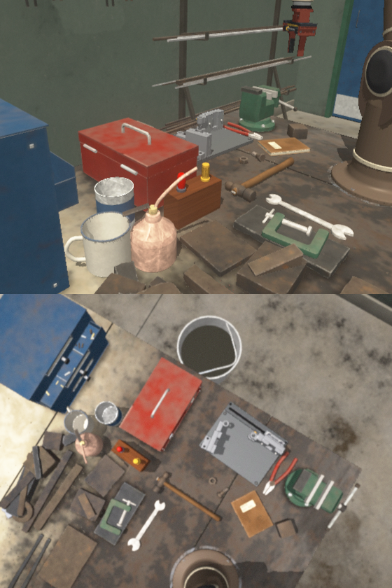

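Run:
```python
from h import *
t=cv2.imread("pics/t0.png")[150:275,155:415]; s=cv2.imread("pics/s0.png")[130:280,230:430]
a=cv2.resize(t,(780,375),interpolation=cv2.INTER_CUBIC); b=cv2.resize(s,None,fx=1.5,fy=1.5,interpolation=cv2.INTER_CUBIC)
cv2.imwrite("pics/b.png",np.vstack([a,np.hstack([b,np.zeros((225,480,3),np.uint8)])]))
T=manip.camera("top");S=manip.camera("side")
f=lambda px,z:np.round(at_z(T,px,z),4).tolist()
print("hm",f((352.3,202.9),.012),"bore",f((322.4,184.2),.053),"lhalf",f((321.2,186.9),.012),"edge",f((304.7,224.2),.044),"toe",f((287.2,211.1),.019))
print("collars",f((194.8,237.8),.07),f((176.5,221.4),.07),"block",f((188,233.5),0))
print("tri hm",tri([(T,(352.3,202.9)),(S,(279.8,196))]),"bore",tri([(T,(322.4,184.2)),(S,(257,188.7))]),"toe",tri([(T,(287.2,211.1)),(S,(277.3,221.7))]),"edge",tri([(T,(304.7,224.2)),(S,(304,207.9))]),"collar",tri([(T,(194.8,237.8)),(S,(294.4,257.8))]))
```

```text
hm [0.5042, -0.134, 0.012] bore [0.5434, -0.0577, 0.053] lhalf [0.5421, -0.0584, 0.012] edge [0.4493, -0.0178, 0.044] toe [0.4814, 0.0234, 0.019]
collars [0.4128, 0.2358, 0.07] [0.4499, 0.2791, 0.07] block [0.4241, 0.2648, 0.0]
tri hm [ 0.50499884 -0.13407425  0.01066198] bore [ 0.54099834 -0.05820476  0.05323473] toe [0.47853045 0.02300618 0.02285785] edge [ 0.44084236 -0.01924453  0.03936146] collar [0.40795144 0.23498262 0.07040186]
```

View pics/b.png

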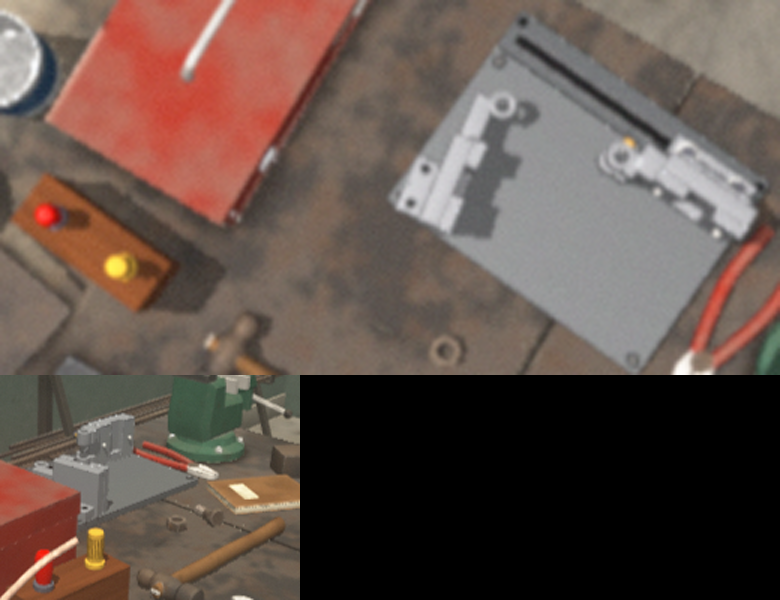

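Run:
```python
from h import *
T=manip.camera("top");W=manip.camera("wrist")
f=lambda x,y,z:np.round(at_z(T,(155+x/3,150+y/3),z)[:2],4)
a,b,c,d=[f(*q,.012) for q in((520,15),(765,185),(633,370),(390,200))]
print(a,b,c,d)
for u,v in((b,a),(c,d),(f(670,140,.012),f(520,42,.012))): w=u-v; print("rail yaw deg",np.degrees(np.arctan2(*(w)[::-1]))+90, np.linalg.norm(w))
print("ear",f(621,155,.076),"knuckle",f(503,105,.053))
o=manip.get_obs();Rt=R.from_quat(o["tool_rot"]).as_matrix();print(Rt.round(3),"cam off in tool",Rt.T@(np.array(W["position"])-o["tool_pos"]),(Rt.T@R.from_quat(W["orientation"]).as_matrix()).round(2),W["camera_matrix"])
```

```text
[ 0.6205 -0.0749] [ 0.4851 -0.2733] [ 0.3351 -0.1678] [0.4683 0.0284]
rail yaw deg -34.311960340101436 0.24019933388750273
rail yaw deg -34.17254689617461 0.23714274182441258
rail yaw deg -32.656634554670674 0.1445506485630556
ear [ 0.5016 -0.1468] knuckle [ 0.5416 -0.0584]
[[ 0.94   0.342  0.   ]
 [ 0.342 -0.94  -0.   ]
 [ 0.     0.    -1.   ]] cam off in tool [ 0.07955095  0.0002732  -0.16154135] [[ 0.    0.96  0.29]
 [ 1.   -0.    0.  ]
 [ 0.    0.29 -0.96]] [[335.1481171    0.         282.91825414]
 [  0.         335.1481171  214.66589073]
 [  0.           0.           1.        ]]
```

```bash
cat >> h.py <<'E'
def plan(target,tooly_deg=None,n=None,vmax=.06):
    """straight-line rows (tool axes) to world target with tool y at yaw tooly_deg, assumes tool down"""
    o=manip.get_obs(); p=np.array(o["tool_pos"]); M=R.from_quat(o["tool_rot"]).as_matrix()
    y0=np.degrees(np.arctan2(M[1,1],M[0,1])); tw=0 if tooly_deg is None else -((tooly_deg-y0+180)%360-180)
    d=np.array(target)-p
    n=n or int(max(np.ceil(np.linalg.norm(d)/vmax),np.ceil(abs(tw)/10.5),1))
    rows=[]
    for i in range(n):
        a=R.from_euler('z',-tw*i/n,degrees=True)
        rows.append(np.r_[M.T@a.inv().apply(d/n),tw/n])
    rows=np.array(rows)
    print("y0",y0.round(1),"clock",o["clock"])
    for i in range(0,n,5): print([float(x) for x in np.c_[rows[i:i+5,:3].round(4),rows[i:i+5,3:].round(2)].ravel()])
E
python3 - <<'E'
from h import *
T=manip.camera("top")
f=lambda x,y,z:at_z(T,(155+x/3,150+y/3),z)[:2]
A,B=f(360,5,.141),f(228,222,.141)
print(A,B,at_z(T,(155+360/3,150+5/3),0.))
g=np.array([.5095,-.0215]);yd=np.array([.542,.841]);xd=np.array([.841,-.542])
n=np.array([(A-B)[1],-(A-B)[0]]);n/=np.linalg.norm(n)
for s in(-1,1):
  for u in(-1,1):
    print(s,u,(g+.089*s*yd+.0375*u*xd-A)@n)
plan([.5095,-.0215,.2],-122.8)
E
```

```text
[0.6018718  0.05359552] [0.44267419 0.14607061] [0.62923115 0.05536674 0.        ]
-1 -1 0.1985496646142883
-1 1 0.2020178392211006
1 -1 0.02064699963569286
1 1 0.024115174242505154
y0 -70.0 clock 1.35
[0.0429, -0.0392, 0.0021, 4.8, 0.0394, -0.0426, 0.0021, 4.8, 0.0357, -0.0458, 0.0021, 4.8, 0.0318, -0.0486, 0.0021, 4.8, 0.0276, -0.0511, 0.0021, 4.8]
[0.0232, -0.0532, 0.0021, 4.8, 0.0187, -0.055, 0.0021, 4.8, 0.014, -0.0563, 0.0021, 4.8, 0.0093, -0.0573, 0.0021, 4.8, 0.0045, -0.0579, 0.0021, 4.8]
[-0.0004, -0.0581, 0.0021, 4.8]
```

drive_tool:
  steps: [0,0,-0.06,0,0,0,-0.05,0,0.0429,-0.0392,0,4.8,0.0394,-0.0426,0,4.8,0.0357,-0.0458,0,4.8]

```text
clock: 1.98
tool_pos: [0.2949, -0.4313, 0.3328]
tool_rot: [0.999, 0.047, 0.0, 0.0]
force: [0.8, -0.3, -0.5]
finger_gap: 0.0878
gripper_force: 0.0
```

drive_tool:
  steps: [0.0318,-0.0486,0,4.8,0.0276,-0.0511,0,4.8,0.0232,-0.0532,0,4.8,0.0187,-0.055,0,4.8,0.014,-0.0563,0,4.8]

```text
clock: 2.6
tool_pos: [0.4293, -0.1739, 0.333]
tool_rot: [0.987, -0.161, 0.0, 0.0]
force: [1.0, 0.0, -0.6]
finger_gap: 0.0877
gripper_force: 0.0
```

drive_tool:
  steps: [0.0093,-0.0573,0.02,4.8,0.0045,-0.0579,0.03,4.8,0,-0.0581,0.04,4.8,0,0,0,0]

```text
clock: 3.1
tool_pos: [0.5051, -0.0254, 0.2461]
tool_rot: [0.96, -0.28, -0.002, -0.0]
force: [-0.7, 0.2, 0.3]
finger_gap: 0.0879
gripper_force: 0.0
```

Run:
```python
from h import *
C=manip.camera("wrist")
for t,z in[("clamp_rail",0),("hinge_mid",.012),("loose_half",.012),("loose_bore",.053),("loose_toe",.019),("loose_edge",.044)]:
    print(t,[(np.round(r["centre"],1).tolist(),round(r["conf"],2),at_z(C,r["centre"],z).round(4).tolist()) for r in manip.place_of("wrist",t)[:2]])
save(C,"w1.png")
o=manip.get_obs();print(o["clock"],o["tool_pos"],R.from_quat(o["tool_rot"]).as_matrix().round(3).tolist(),o["force"],o["joint_pos"])
```

```text
clamp_rail [([421.1, 129.0], 0.75, [0.4687, -0.1957, 0.0])]
hinge_mid [([359.6, 128.9], 0.87, [0.5097, -0.1326, 0.012])]
loose_half [([295.0, 140.1], 0.9, [0.5387, -0.0637, 0.012])]
loose_bore [([291.0, 142.6], 0.82, [0.5423, -0.0593, 0.053])]
loose_toe [([264.5, 218.8], 0.91, [0.4795, 0.017, 0.019])]
loose_edge [([311.0, 234.9], 0.66, [0.4404, -0.0231, 0.044])]
3.45 [ 0.50568633 -0.03095981  0.24944041] [[0.839, -0.544, 0.002], [-0.544, -0.839, -0.001], [0.002, -0.0, -1.0]] [ 0.14502647 -0.61471014 -0.29204158] [ 0.32362083  0.21476238 -0.41865664  1.82184978  0.09714401  1.12337442
 -2.27401333]
```

View pics/w1.png

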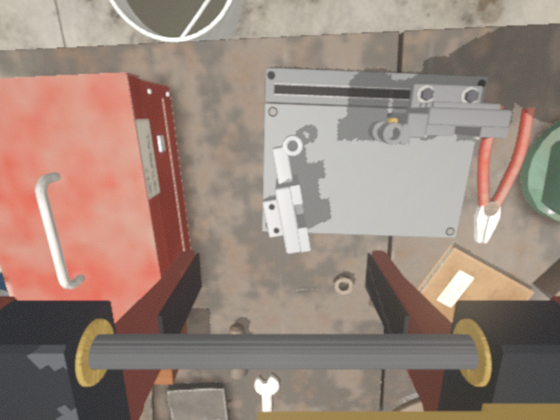

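Run:
```python
from h import *
s=cv2.imread("pics/w1.png")[55:255,255:520]; cv2.imwrite("pics/c.png",cv2.resize(s,None,fx=3,fy=3,interpolation=cv2.INTER_CUBIC))
```

```text
(no output)
```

View pics/c.png

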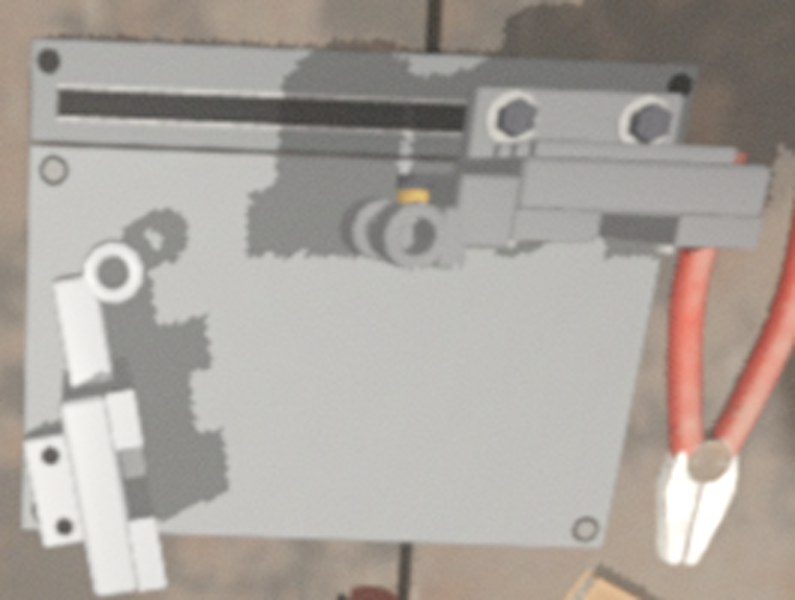

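```bash
cat >> h.py <<'E'
RY=np.radians(-34.); RX=np.array([np.cos(RY),np.sin(RY)]); RYv=np.array([-np.sin(RY),np.cos(RY)])
E
python3 - <<'E'
from h import *
C=manip.camera("wrist")
f=lambda x,y,z:at_z(C,(255+x/3,55+y/3),z)[:2]
ang=lambda a,b:np.degrees(np.arctan2(*(b-a)[::-1])).round(1)
bt,bb,ft,fb=f(63,402,.076),f(95,595,.076),f(105,395,.076),f(133,590,.076)
print(bt,bb,ft,fb,"yaw loose",ang(bb,bt)-90,ang(fb,ft)-90,np.linalg.norm(ft-fb),np.linalg.norm(bt-ft))
print("knuckle",f(113,272,.053),"ear",f(412,235,.076))
P=f(525,208,.076),f(757,217,.076);print("fixed face",*P,ang(P[1],P[0])-90)
for a,b in(((30,145),(460,158)),((22,528),(605,548)),((58,88),(465,105)),((30,38),(697,65)),((48,60),(680,84))):
    A=f(*a,.012);B=f(*b,.012);print("rail",A,B,ang(B,A)-90,np.linalg.norm(A-B))
E
```

```text
[ 0.51441747 -0.02840557] [0.44873685 0.0008537 ] [ 0.50869958 -0.04170784] [ 0.44294293 -0.01168496] yaw loose -114.0 -114.5 0.0722863062738693 0.014479102981382818
knuckle [ 0.53980282 -0.06544343] ear [ 0.49916324 -0.15376548]
fixed face [ 0.4869343  -0.18823725] [ 0.44370638 -0.24987861] -35.0
rail [ 0.59280385 -0.06341112] [ 0.50057724 -0.1973507 ] -34.6 0.16262090305275229
rail [0.46747951 0.02449762] [ 0.32596828 -0.17767797] -35.0 0.24678005053269494
rail [ 0.60385133 -0.0833044 ] [ 0.51647264 -0.20743802] -35.1 0.1518031334024691
rail [ 0.62372418 -0.08410117] [ 0.48244167 -0.28553709] -35.0 0.2460430389889737
rail [ 0.61390869 -0.08550971] [ 0.47974577 -0.27765641] -34.9 0.23435026430712036
```

Run:
```python
from h import *
C=manip.camera("wrist")
for t,z in[("hinge_mid",.012),("loose_half",.012),("loose_bore",.053),("loose_toe",.019),("loose_edge",.044)]:
    print(t,[(np.round(r["centre"],1).tolist(),round(r["conf"],2),at_z(C,r["centre"],z).round(4).tolist()) for r in manip.place_of("wrist",t)[:2]])
save(C,"w2.png")
a=cv2.imread("pics/w1.png",0);b=cv2.imread("pics/w2.png",0)
print(cv2.phaseCorrelate(np.float32(a[60:250,250:520]),np.float32(b[60:250,250:520])))
# hough circles
for q in cv2.HoughCircles(cv2.resize(b[100:180,270:420],None,fx=3,fy=3,interpolation=cv2.INTER_CUBIC),cv2.HOUGH_GRADIENT,1,40,param1=100,param2=25,minRadius=20,maxRadius=40)[0][:5]: print(q, at_z(C,(270+q[0]/3,100+q[1]/3),.053).round(4),at_z(C,(270+q[0]/3,100+q[1]/3),.076).round(4))
o=manip.get_obs();print(o["clock"],o["tool_pos"])
```

```text
hinge_mid [([355.4, 132.1], 0.78, [0.5096, -0.1334, 0.012])]
loose_half [([291.4, 145.9], 0.78, [0.5366, -0.0628, 0.012])]
loose_bore [([288.9, 147.9], 0.73, [0.54, -0.0606, 0.053])]
loose_toe []
loose_edge [([302.0, 239.0], 0.92, [0.4424, -0.0166, 0.044])]
((-4.378560594351114, 0.9060069866388858), 0.2502438161108229)
[ 55.5 148.5  28.8] [ 0.5388 -0.0594  0.053 ] [ 0.5409 -0.0603  0.076 ]
3.8 [ 0.50555819 -0.02978234  0.24864216]
```

Run:
```python
from h import *
plan([.5014,-.0288,.038],-114.2,n=5)
```

```text
y0 -122.8 clock 3.8
[-0.0008, 0.0003, 0.0421, -1.73, -0.0008, 0.0003, 0.0421, -1.73, -0.0008, 0.0002, 0.0421, -1.73, -0.0008, 0.0002, 0.0421, -1.73, -0.0008, 0.0002, 0.0421, -1.73]
```

drive_tool:
  steps: [-0.0008,0.0003,0.04,-1.73,-0.0008,0.0003,0.04,-1.73,-0.0008,0.0002,0.04,-1.73,-0.0008,0.0002,0.04,-1.73,-0.0008,0.0002,0.03,-1.73]

```text
clock: 4.42
tool_pos: [0.501, -0.0287, 0.0569]
tool_rot: [0.978, -0.209, -0.001, 0.0]
force: [0.2, 0.3, -0.3]
finger_gap: 0.0876
gripper_force: 0.0
```

drive_tool:
  steps: [0,0,0.01,0,0,0,0.01,0,0,0,0,0,0,0,0,0]

```text
clock: 4.92
tool_pos: [0.5022, -0.0287, 0.0394]
tool_rot: [0.978, -0.209, 0.001, -0.0]
force: [-0.1, -0.1, 0.8]
finger_gap: 0.0877
gripper_force: 0.0
```

drive_tool:
  steps: [0,0,0,0,0,0,0,0,0,0,0,0,0,0,0,0,0,0,0,0]
  fingers: 255
  force: 5

```text
clock: 5.55
tool_pos: [0.5015, -0.0287, 0.0385]
tool_rot: [0.978, -0.209, -0.0, 0.0]
force: [0.0, -1.6, -0.0]
finger_gap: 0.0415
gripper_force: 0.0
```

drive_tool:
  steps: [0,0,0,0,0,0,0,0,0,0,0,0,0,0,0,0]
  force: 15

```text
clock: 6.05
tool_pos: [0.5014, -0.0288, 0.0385]
tool_rot: [0.978, -0.209, -0.0, 0.0]
force: [0.1, -0.5, -0.2]
finger_gap: 0.0258
gripper_force: 14.9
```

Run:
```python
from h import *
C=manip.camera("wrist");T=manip.camera("top")
for n,c in(("wrist",C),("top",T)):
  for t,z in[("hinge_mid",.012),("loose_half",.012),("loose_bore",.053)]:
    print(n,t,[(np.round(r["centre"],1).tolist(),round(r["conf"],2),at_z(c,r["centre"],z).round(4).tolist()) for r in manip.place_of(n,t)[:2]])
save(C,"w3.png")
o=manip.get_obs();print(o["clock"],o["tool_pos"],o["finger_gap"],o["gripper_force"],o["force"],o["tool_rot"])
```

```text
wrist hinge_mid [([447.9, 168.6], 0.92, [0.5089, -0.1341, 0.012])]
wrist loose_half []
wrist loose_bore [([309.5, 189.6], 0.95, [0.5393, -0.059, 0.053])]
top hinge_mid [([354.6, 198.9], 0.66, [0.514, -0.1395, 0.012])]
top loose_half [([377.1, 215.9], 0.73, [0.4736, -0.194, 0.012])]
top loose_bore []
6.45 [ 0.50139429 -0.02882131  0.03846046] 0.026302099755274658 14.878860265016556 [ 0.09110775 -1.13693959 -0.86402353] [ 9.77834844e-01 -2.09377662e-01 -7.76416372e-05  8.34576044e-05]
```

View pics/w3.png

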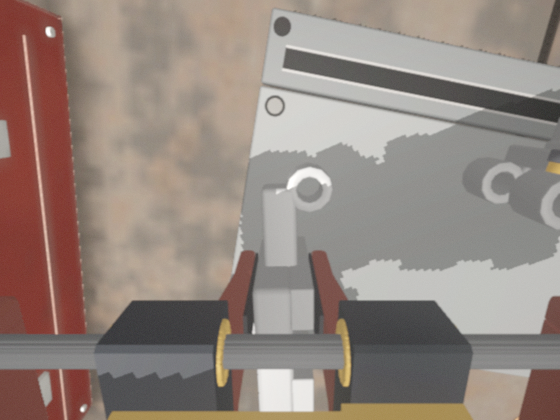

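```bash
cat > m.py <<'E'
from h import *
import sys
def rings(n):
    C=manip.camera("wrist"); save(C,n)
    for t,z in[("hinge_mid",.012),("loose_bore",.053)]:
        for r in manip.place_of("wrist",t)[:2]: print(t,np.round(r["centre"],1),round(r["conf"],2),at_z(C,r["centre"],z).round(4))
    b=cv2.cvtColor(C["image"],cv2.COLOR_RGB2GRAY)[100:300,270:560]
    q=cv2.HoughCircles(cv2.resize(b,None,fx=2,fy=2,interpolation=cv2.INTER_CUBIC),cv2.HOUGH_GRADIENT,1,30,param1=120,param2=30,minRadius=16,maxRadius=60)
    for c in ([] if q is None else q[0][:8]):
        px=(270+c[0]/2,100+c[1]/2); print("circ",np.round(px,1),c[2]/2,[at_z(C,px,z)[:2].round(4).tolist() for z in(.036,.053,.076)])
    return C
E
python3 - <<'E'
from m import *
C=rings("w4.png")
print("low ear",at_z(C,(502,183),.036)[:2],"knuckle ring",at_z(C,(310,189),.053)[:2])
f=lambda p:at_z(C,p,.012)[:2]
for a,b in(((263,86),(548,138)),((290,48),(556,98))): d=f(a)-f(b); print(f(a),f(b),"rail yaw",np.degrees(np.arctan2(*d[::-1]))-90)
E
```

```text
hinge_mid [447. 170.] 0.57 [ 0.5083 -0.1334  0.012 ]
loose_bore [311.2 185.4] 0.82 [ 0.5408 -0.0604  0.053 ]
circ [503.8 185.8] 21.75 [[0.4975, -0.1478], [0.5054, -0.1389], [0.5162, -0.1268]]
circ [309.2 188.8] 13.2 [[0.5357, -0.0588], [0.5397, -0.0591], [0.5451, -0.0594]]
low ear [ 0.49920664 -0.14736531] knuckle ring [ 0.53946348 -0.05932148]
[ 0.59082658 -0.05760196] [ 0.50273963 -0.18886564] rail yaw -33.86432525206975
[ 0.60160789 -0.07785103] [ 0.5218659  -0.19688045] rail yaw -33.81952208187033
```

drive_tool:
  steps: [0.0004,0.02,0,0,0.0004,0.02,0,0,0.0004,0.02,0,0,0.0004,0.02,0,0,0,0,0,0]
  force: 30

```text
clock: 7.22
tool_pos: [0.4697, -0.1034, 0.0385]
tool_rot: [0.978, -0.21, -0.0, 0.0]
force: [-0.9, -1.0, -2.2]
finger_gap: 0.0259
gripper_force: 30.0
```

drive_tool:
  steps: [0,0,0,0]

```text
clock: 7.35
tool_pos: [0.4703, -0.1019, 0.0385]
tool_rot: [0.978, -0.209, -0.0, -0.0]
force: [-0.2, -2.1, -0.7]
finger_gap: 0.0261
gripper_force: 30.0
```

Run:
```python
from m import *
C=rings("w5.png")
o=manip.get_obs();print(o["clock"],o["tool_pos"],o["gripper_force"],o["force"])
```

```text
loose_bore [314.8 188.8] 0.66 [ 0.5075 -0.1344  0.053 ]
circ [359.8 207.8] 25.15 [[0.485, -0.1515], [0.491, -0.1497], [0.4992, -0.1474]]
circ [445.8 122.8] 18.95 [[0.5076, -0.203], [0.5113, -0.196], [0.5162, -0.1864]]
circ [312.2 190.8] 12.6 [[0.503, -0.1329], [0.5072, -0.133], [0.5128, -0.1333]]
circ [535.8 137.8] 17.0 [[0.4833, -0.2404], [0.4895, -0.2294], [0.4978, -0.2146]]
7.5 [ 0.47038012 -0.10171772  0.03846071] 29.990359246730804 [ 0.66312893 -1.17904071 -1.47946191]
```

View pics/w5.png

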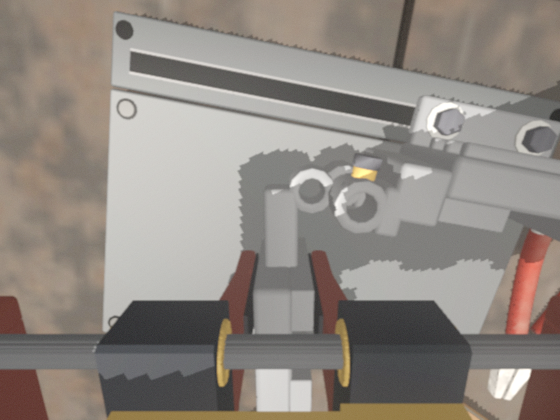

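drive_tool:
  steps: [-0.0003,0.0045,0,0,-0.0003,0.0045,0,0,-0.0002,0.0035,0,0,0,0,0,0]

```text
clock: 8.0
tool_pos: [0.464, -0.114, 0.0385]
tool_rot: [0.978, -0.21, -0.0, 0.0]
force: [-0.3, -1.1, -3.4]
finger_gap: 0.0262
gripper_force: 30.0
```

drive_tool:
  steps: [-0.0002,0.001,0,0,0,0,0,0]

```text
clock: 8.25
tool_pos: [0.4637, -0.1143, 0.0385]
tool_rot: [0.978, -0.209, -0.0, 0.0]
force: [-0.8, -0.4, -3.6]
finger_gap: 0.0255
gripper_force: 30.0
```

drive_tool:
  steps: [-0.0002,0.001,0,0,0,0,0,0]

```text
clock: 8.5
tool_pos: [0.4631, -0.115, 0.0385]
tool_rot: [0.978, -0.209, -0.0, 0.0]
force: [0.3, 0.8, -4.9]
finger_gap: 0.0255
gripper_force: 30.0
```

drive_tool:
  steps: [-0.0002,0.001,0,0,0,0,0,0]

```text
clock: 8.75
tool_pos: [0.4624, -0.116, 0.0385]
tool_rot: [0.978, -0.209, -0.0, 0.0]
force: [0.4, -0.3, -4.3]
finger_gap: 0.0261
gripper_force: 30.0
```

drive_tool:
  steps: [-0.0002,0.001,0,0,0,0,0,0]

```text
clock: 9.0
tool_pos: [0.4618, -0.1169, 0.0385]
tool_rot: [0.978, -0.209, -0.0, 0.0]
force: [-1.3, -0.4, -3.8]
finger_gap: 0.0255
gripper_force: 30.0
```

drive_tool:
  steps: [-0.0002,0.001,0,0,0,0,0,0]

```text
clock: 9.25
tool_pos: [0.4615, -0.1173, 0.0385]
tool_rot: [0.978, -0.209, 0.0, -0.0]
force: [1.0, 0.4, -5.2]
finger_gap: 0.0261
gripper_force: 30.0
```

drive_tool:
  steps: [-0.0002,0.001,0,0,0,0,0,0]

```text
clock: 9.5
tool_pos: [0.4613, -0.1176, 0.0385]
tool_rot: [0.978, -0.209, 0.0, -0.0]
force: [2.5, 4.1, -6.7]
finger_gap: 0.0258
gripper_force: 30.0
```

Run:
```python
from m import *
C=rings("w6.png")
o=manip.get_obs();print(o["clock"],o["tool_pos"],o["force"],o["wrist_torque"])
s=cv2.imread("pics/w6.png")[90:290,230:500]; cv2.imwrite("pics/d.png",cv2.resize(s,None,fx=2.9,fy=2.9,interpolation=cv2.INTER_CUBIC))
```

```text
hinge_mid [273.3 167.8] 0.88 [ 0.5094 -0.1332  0.012 ]
loose_bore [309.7 190. ] 0.63 [ 0.499  -0.1477  0.053 ]
circ [316.2 205.8] 29.15 [[0.4861, -0.1473], [0.491, -0.1476], [0.4977, -0.148]]
circ [411.2 119.2] 18.85 [[0.5069, -0.2043], [0.5097, -0.1987], [0.5135, -0.1911]]
circ [503.8 138.8] 21.7 [[0.4802, -0.2419], [0.4858, -0.2324], [0.4933, -0.2196]]
9.65 [ 0.46133081 -0.11754684  0.03855229] [ 2.70113831  4.2847362  -6.69941951] [ 1.12284591 -0.62464407  0.22863634]
```

View pics/d.png

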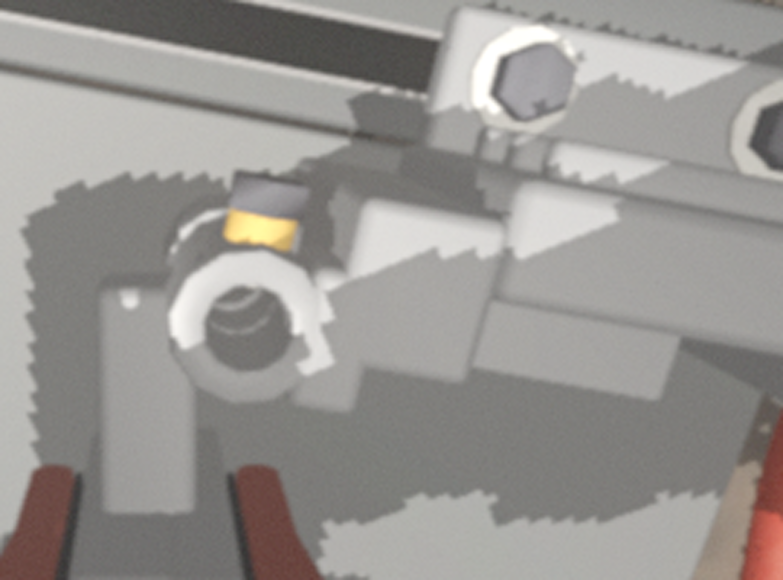

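drive_tool:
  steps: [0.0002,-0.001,0,0,0,0,0,0]

```text
clock: 9.9
tool_pos: [0.4614, -0.1174, 0.0385]
tool_rot: [0.978, -0.209, -0.0, -0.0]
force: [1.4, 2.9, -5.1]
finger_gap: 0.0262
gripper_force: 30.0
```

drive_tool:
  steps: [0,0,0,0,0,0,0,0,0,0,0,0,0,0,0,0]
  fingers: 120

```text
clock: 10.4
tool_pos: [0.4614, -0.1178, 0.0386]
tool_rot: [0.978, -0.209, 0.0, 0.0]
force: [-1.0, -0.2, 0.4]
finger_gap: 0.0461
gripper_force: 0.0
```

drive_tool:
  steps: [0,0,-0.02,0,0,0,-0.05,0,0,0,-0.06,0,0,0,-0.06,0,0,0,0,0]

```text
clock: 11.02
tool_pos: [0.4639, -0.118, 0.2331]
tool_rot: [0.978, -0.209, 0.004, 0.001]
force: [0.0, -0.1, -0.4]
finger_gap: 0.0462
gripper_force: 0.0
```

Run:
```python
from m import *
C=manip.camera("wrist");save(C,"w7.png")
o=manip.get_obs();print(o["clock"],o["tool_pos"],o["finger_gap"],o["joint_pos"])
for t,z in[("hinge_mid",.012),("loose_bore",.053),("loose_toe",.019),("loose_edge",.044)]:
    for r in manip.place_of("wrist",t)[:2]: print(t,np.round(r["centre"],1),round(r["conf"],2),at_z(C,r["centre"],z).round(4))
plan([.38,.215,.24],49)
```

```text
11.075 [ 0.46243616 -0.11792164  0.2304064 ] 0.04658919963064972 [ 0.55593963  0.18231214 -0.46152739  1.91100635  0.0939918   1.06447403
 -1.9372604 ]
loose_bore [297.5 149.3] 0.87 [ 0.5003 -0.1504  0.053 ]
loose_toe [254.7 220.2] 0.63 [ 0.442  -0.0718  0.019 ]
y0 -114.2 clock 11.275
[-0.0131, -0.0169, -0.0008, -10.2, -0.0099, -0.0189, -0.0008, -10.2, -0.0064, -0.0204, -0.0008, -10.2, -0.0027, -0.0212, -0.0008, -10.2, 0.0011, -0.0213, -0.0008, -10.2]
[0.0049, -0.0208, -0.0008, -10.2, 0.0085, -0.0196, -0.0008, -10.2, 0.0118, -0.0178, -0.0009, -10.2, 0.0148, -0.0154, -0.0009, -10.2, 0.0173, -0.0126, -0.0009, -10.2]
[0.0192, -0.0093, -0.0009, -10.2, 0.0206, -0.0057, -0.0009, -10.2, 0.0213, -0.002, -0.0009, -10.2, 0.0213, 0.0018, -0.0009, -10.2, 0.0206, 0.0055, -0.0009, -10.2]
[0.0193, 0.0091, -0.0009, -10.2]
```

Run:
```python
from m import *
plan([.448,.202,.25],49)
```

```text
y0 -114.2 clock 11.275
[-0.0089, -0.0179, -0.0014, -10.2, -0.0056, -0.0192, -0.0014, -10.2, -0.0021, -0.0199, -0.0014, -10.2, 0.0015, -0.0199, -0.0015, -10.2, 0.005, -0.0194, -0.0015, -10.2]
[0.0083, -0.0182, -0.0015, -10.2, 0.0114, -0.0164, -0.0015, -10.2, 0.0141, -0.0141, -0.0015, -10.2, 0.0164, -0.0114, -0.0015, -10.2, 0.0182, -0.0083, -0.0015, -10.2]
[0.0193, -0.005, -0.0015, -10.2, 0.0199, -0.0015, -0.0015, -10.2, 0.0199, 0.0021, -0.0015, -10.2, 0.0192, 0.0056, -0.0015, -10.2, 0.0179, 0.0089, -0.0015, -10.2]
[0.016, 0.0119, -0.0015, -10.2]
```

drive_tool:
  steps: [-0.0089,-0.0179,-0.0014,-10.2,-0.0056,-0.0192,-0.0014,-10.2,-0.0021,-0.0199,-0.0014,-10.2,0.0015,-0.0199,-0.0015,-10.2,0.005,-0.0194,-0.0015,-10.2]

```text
clock: 11.9
tool_pos: [0.4567, -0.0169, 0.2343]
tool_rot: [0.972, 0.235, -0.001, -0.001]
force: [-0.8, 0.4, 0.0]
finger_gap: 0.0465
gripper_force: 0.0
```

drive_tool:
  steps: [0.0083,-0.0182,-0.0015,-10.2,0.0114,-0.0164,-0.0015,-10.2,0.0141,-0.0141,-0.0015,-10.2,0.0164,-0.0114,-0.0015,-10.2,0.0182,-0.0083,-0.0015,-10.2]

```text
clock: 12.52
tool_pos: [0.4529, 0.0827, 0.2419]
tool_rot: [0.776, 0.631, -0.001, -0.001]
force: [0.3, 0.1, 0.1]
finger_gap: 0.0466
gripper_force: 0.0
```

drive_tool:
  steps: [0.0193,-0.005,-0.0015,-10.2,0.0199,-0.0015,-0.0015,-10.2,0.0199,0.0021,-0.0015,-10.2,0.0192,0.0056,-0.0015,-10.2,0.0179,0.0089,-0.0015,-10.2]

```text
clock: 13.15
tool_pos: [0.449, 0.1824, 0.2494]
tool_rot: [0.429, 0.903, -0.001, -0.001]
force: [-0.0, -0.2, -1.3]
finger_gap: 0.0465
gripper_force: 0.0
```

drive_tool:
  steps: [0.016,0.0119,-0.0015,-10.2,0,0,0,0,0,0,0,0]

```text
clock: 13.52
tool_pos: [0.4487, 0.201, 0.2513]
tool_rot: [0.352, 0.936, -0.001, -0.001]
force: [0.5, 0.3, 0.2]
finger_gap: 0.0465
gripper_force: 0.0
```

Run:
```python
from m import *
C=manip.camera("wrist");save(C,"w8.png")
o=manip.get_obs();print(o["clock"],o["tool_pos"],o["finger_gap"],o["joint_pos"])
for t,z in[("pin_block",0.),("pin_collar",.07),("hinge_pin",.012),("drift",.012)]:
    for r in manip.place_of("wrist",t)[:2]: print(t,np.round(r["centre"],1),round(r["conf"],2),at_z(C,r["centre"],z).round(4))
hsv=cv2.cvtColor(C["image"],cv2.COLOR_RGB2HSV)
for nm,m in(("brass",cv2.inRange(hsv,(18,150,100),(32,255,255))),):
    n,l,s,c=cv2.connectedComponentsWithStats(m)
    for i in range(1,n):
        if s[i,4]>60: print(nm,s[i],c[i])
```

```text
13.575 [0.44883954 0.20082661 0.25149774] 0.04659331368830291 [ 0.34917203  0.31967154 -1.05496418  1.82227841  0.30040498  1.17547187
  0.04947132]
pin_block [308.9 133.7] 0.82 [0.4262 0.2614 0.    ]
pin_collar [278.  143.4] 0.65 [0.4068 0.2306 0.07  ]
hinge_pin [280.5 141.8] 0.7 [0.4103 0.2302 0.012 ]
drift [337.  131.2] 0.59 [0.4444 0.2875 0.012 ]
```

View pics/w8.png

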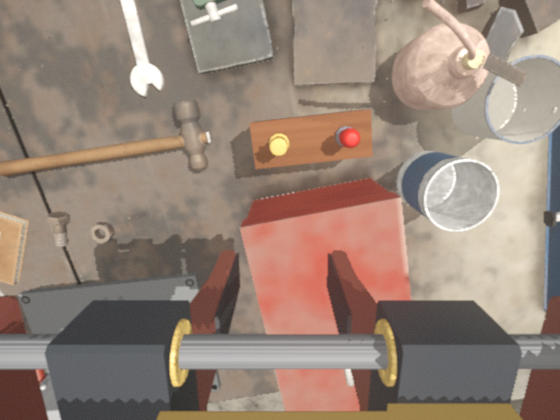

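Run:
```python
from m import *
C=manip.camera("wrist")
p=at_z(C,(279,146),.106);d=at_z(C,(350,138),.106);print(p,d,np.linalg.norm(d-p),np.degrees(np.arctan2(*(d-p)[1::-1])))
print(at_z(C,(278,143.4),.07))
hsv=cv2.cvtColor(C["image"],cv2.COLOR_RGB2HSV)[130:162,265:295]
m=cv2.inRange(hsv,(20,100,90),(35,255,255));ys,xs=np.nonzero(m);print(len(xs),xs.min()+265,xs.max()+265,ys.min()+130,ys.max()+130)
e=[at_z(C,q,.07)[:2] for q in((250,123),(373,110))];print(np.degrees(np.arctan2(*(e[1]-e[0])[::-1])),np.linalg.norm(e[1]-e[0]))
plan(list((p[:2]+at_z(C,(278,143.4),.07)[:2])/2)+[.13],49,n=5)
```

```text
[0.40787269 0.2322105  0.106     ] [0.44438509 0.28487945 0.106     ] 0.0640872406765641 55.2686234163357
[0.40743991 0.2306801  0.07      ]
247 269 288 133 154
54.74967389677491 0.12135559068235546
y0 48.9 clock 13.825
[0.0102, -0.0009, 0.0244, -0.01, 0.0102, -0.0009, 0.0244, -0.01, 0.0102, -0.0009, 0.0244, -0.01, 0.0102, -0.0009, 0.0244, -0.01, 0.0102, -0.0009, 0.0244, -0.01]
```

Run:
```python
from m import *
plan([.4085,.2325,.077],55,n=5)
```

```text
y0 48.9 clock 13.825
[0.0102, -0.0006, 0.035, -1.21, 0.0102, -0.0004, 0.035, -1.21, 0.0102, -0.0002, 0.035, -1.21, 0.0102, 0.0, 0.035, -1.21, 0.0102, 0.0002, 0.035, -1.21]
```

drive_tool:
  steps: [0.017,-0.0006,0.02,-2,0.017,-0.0003,0.02,-2,0.017,0,0.03,-2,0,0,0.03,0,0,0,0.02,0]

```text
clock: 14.45
tool_pos: [0.4085, 0.2329, 0.1311]
tool_rot: [0.301, 0.954, -0.0, -0.0]
force: [-0.3, -0.3, 0.3]
finger_gap: 0.0467
gripper_force: 0.0
```

drive_tool:
  steps: [0,0,0,0]

```text
clock: 14.58
tool_pos: [0.4083, 0.2328, 0.1313]
tool_rot: [0.301, 0.954, -0.001, -0.001]
force: [0.1, 0.2, 0.2]
finger_gap: 0.0464
gripper_force: 0.0
```

Run:
```python
from m import *
C=manip.camera("wrist");save(C,"w9.png")
for t,z in[("pin_collar",.07),("hinge_pin",.012)]:
    for r in manip.place_of("wrist",t)[:2]: print(t,np.round(r["centre"],1),round(r["conf"],2),at_z(C,r["centre"],z).round(4))
o=manip.get_obs();print("tcp px",proj(C,o["tool_pos"]))
plan([.4085,.2325,.077],55,n=3)
```

```text
pin_collar [282.7 233.6] 0.79 [0.4095 0.2315 0.07  ]
hinge_pin [280.7 211. ] 0.81 [0.4084 0.2299 0.012 ]
tcp px [285.59460617 272.09078466]
y0 55.0 clock 14.725
[0.0, -0.0005, 0.0187, 0.0, 0.0, -0.0005, 0.0187, 0.0, 0.0, -0.0005, 0.0187, 0.0]
```

View pics/w9.png

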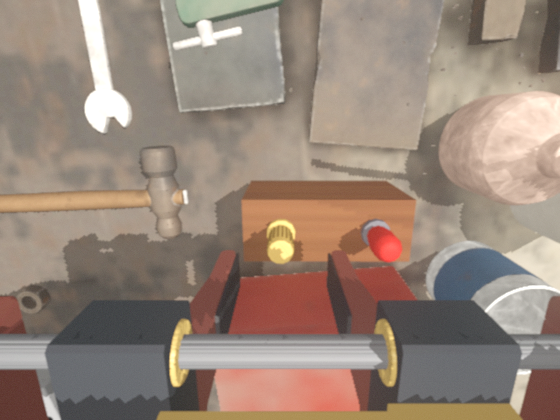

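Run:
```python
from m import *
C=manip.camera("wrist");o=manip.get_obs()
M=R.from_quat(o["tool_rot"]).as_matrix()
for q in((238,280),(325,273),(415,298),(375,268)):
    for z in(.141,.05): print(q,z,(M.T@(at_z(C,q,z)-o["tool_pos"])).round(4))
print("pin",M.T@(at_z(C,(282.7,233.6),.07)-o["tool_pos"]))
```

```text
(238, 280) 0.141 [-0.0016 -0.0229 -0.0079]
(238, 280) 0.05 [-0.0495 -0.0365  0.0832]
(325, 273) 0.141 [ 0.0023  0.0212 -0.0078]
(325, 273) 0.05 [-0.0432  0.0337  0.0833]
(415, 298) 0.141 [-0.012   0.0683 -0.0077]
(415, 298) 0.05 [-0.066   0.1088  0.0834]
(375, 268) 0.141 [ 0.0051  0.0462 -0.0078]
(375, 268) 0.05 [-0.0388  0.0736  0.0833]
pin [-0.00233157 -0.00026749  0.06317291]
```

drive_tool:
  steps: [-0.001,-0.0002,0.02,0,0,0,0.02,0,0,0,0.014,0,0,0,0,0,0,0,0,0]

```text
clock: 15.4
tool_pos: [0.4093, 0.2329, 0.0783]
tool_rot: [0.3, 0.954, 0.0, -0.0]
force: [-0.1, -0.3, 0.5]
finger_gap: 0.0464
gripper_force: 0.0
```

drive_tool:
  steps: [0,0,0,0,0,0,0,0,0,0,0,0,0,0,0,0,0,0,0,0]
  fingers: 255
  force: 10

```text
clock: 16.02
tool_pos: [0.4093, 0.2322, 0.0783]
tool_rot: [0.3, 0.954, -0.0, 0.0]
force: [-1.7, -2.1, 4.3]
finger_gap: 0.0157
gripper_force: 10.0
```

drive_tool:
  steps: [0,0,0,0,0,0,0,0]
  force: 50

```text
clock: 16.27
tool_pos: [0.4093, 0.2322, 0.0783]
tool_rot: [0.3, 0.954, -0.0, 0.0]
force: [-1.4, -2.4, 5.5]
finger_gap: 0.0152
gripper_force: 50.0
```

drive_tool:
  steps: [0,0,-0.01,0,0,0,-0.03,0,0,0,-0.05,0,0,0,-0.06,0,0,0,-0.06,0]

```text
clock: 16.9
tool_pos: [0.409, 0.233, 0.2905]
tool_rot: [0.3, 0.954, 0.0, 0.0]
force: [1.3, -0.0, -0.6]
finger_gap: 0.0151
gripper_force: 50.0
```

Run:
```python
from m import *
C=manip.camera("wrist");save(C,"w10.png");o=manip.get_obs()
M=R.from_quat(o["tool_rot"]).as_matrix()
print(o["tool_pos"],o["finger_gap"],o["gripper_force"],o["force"])
for t,z in[("pin_collar",-.0083),("hinge_pin",-.0663)]:
    for r in manip.place_of("wrist",t)[:2]: print(t,np.round(r["centre"],1),round(r["conf"],2),(M.T@(at_z(C,r["centre"],o["tool_pos"][2]+z)-o["tool_pos"])).round(4))
plan([.4985,-.1478,.29],55,vmax=.062)
```

```text
[0.41093703 0.23596696 0.2974456 ] 0.015158783530476443 49.973437786102295 [2.7526972  4.21111203 5.04386475]
pin_collar [281.7 261.6] 0.55 [ 0.0041 -0.0043  0.0082]
hinge_pin [283.2 229.1] 0.81 [ 0.0024 -0.004   0.0663]
y0 55.0 clock 17.05
[-0.0415, -0.0375, 0.0001, 0.0, -0.0416, -0.0375, 0.0001, 0.0, -0.0416, -0.0375, 0.0001, 0.0, -0.0416, -0.0375, 0.0001, 0.0, -0.0416, -0.0375, 0.0001, 0.0]
[-0.0416, -0.0375, 0.0001, 0.0, -0.0416, -0.0375, 0.0001, 0.0]
```

drive_tool:
  steps: [-0.0415,-0.0375,0,0,-0.0416,-0.0375,0,0,-0.0416,-0.0375,0,0,-0.0416,-0.0375,0,0,-0.0416,-0.0375,0,0]

```text
clock: 17.68
tool_pos: [0.4718, -0.0421, 0.287]
tool_rot: [0.3, 0.954, -0.0, -0.001]
force: [1.0, 0.2, -0.8]
finger_gap: 0.015
gripper_force: 50.0
```

drive_tool:
  steps: [-0.0416,-0.0375,0.02,0,-0.0416,-0.0375,0.03,0,0,0,0.04,0,0,0,0,0,0,0,0,0]

```text
clock: 18.3
tool_pos: [0.4977, -0.1473, 0.1994]
tool_rot: [0.299, 0.954, 0.0, 0.0]
force: [-0.2, -0.8, -0.7]
finger_gap: 0.0146
gripper_force: 50.0
```

drive_tool:
  steps: [0,0,0,0]

```text
clock: 18.42
tool_pos: [0.4982, -0.1478, 0.2002]
tool_rot: [0.3, 0.954, -0.0, 0.001]
force: [-0.3, 0.4, -0.7]
finger_gap: 0.0155
gripper_force: 50.0
```

```bash
cat > pin.py <<'E'
from m import *
def look(n,hx=.4985,hy=-.1478):
    C=manip.camera("wrist");save(C,n);o=manip.get_obs()
    M=R.from_quat(o["tool_rot"]).as_matrix();p=np.array(o["tool_pos"])
    print(o["clock"],p.round(4),o["force"].round(1))
    for t,z in[("pin_collar",-.0083),("hinge_pin",-.0663)]:
        for r in manip.place_of("wrist",t)[:2]: print(t,np.round(r["centre"],1),round(r["conf"],2),"tool",(M.T@(at_z(C,r["centre"],p[2]+z)-p)).round(4))
    for t,z in[("hinge_mid",.012),("loose_bore",.053)]:
        for r in manip.place_of("wrist",t)[:2]: print(t,np.round(r["centre"],1),round(r["conf"],2),at_z(C,r["centre"],z).round(4))
    print("ear proj",proj(C,[hx,hy,.076]),"tip",proj(C,M@[0,0,.0663]+p))
    b=cv2.cvtColor(C["image"],cv2.COLOR_RGB2GRAY)[100:320,180:400]
    q=cv2.HoughCircles(cv2.resize(b,None,fx=2,fy=2,interpolation=cv2.INTER_CUBIC),cv2.HOUGH_GRADIENT,1,30,param1=120,param2=28,minRadius=12,maxRadius=60)
    for c in ([] if q is None else q[0][:8]):
        px=(180+c[0]/2,100+c[1]/2); print("circ",np.round(px,1),c[2]/2,at_z(C,px,.076)[:2].round(4))
    return C
E
python3 -c "
from pin import *
look('w11.png')"
```

```text
18.475 [ 0.4981 -0.148   0.2001] [-0.5  0.6 -1.4]
pin_collar [282.3 261.2] 0.6 tool [ 0.0013 -0.0002  0.0083]
hinge_pin [283.1 231.6] 0.75 tool [-0.002   0.0003  0.0663]
hinge_mid [297.4 188.5] 0.87 [ 0.5047 -0.1336  0.012 ]
hinge_mid [287.  191.1] 0.4 [ 0.5007 -0.1443  0.012 ]
loose_bore [284.3 198.6] 0.65 [ 0.4973 -0.1456  0.053 ]
ear proj [283.14491965 207.37916838] tip [282.69553223 228.94073508]
circ [282.8 208.2] 12.55 [ 0.499  -0.1485]
```

drive_tool:
  steps: [0,0,0.02,0,0,0,0.02,0,0,0,0.01,0,0,0,0,0,0,0,0,0]

```text
clock: 19.3
tool_pos: [0.4977, -0.1484, 0.1491]
tool_rot: [0.3, 0.954, 0.0, 0.0]
force: [-0.1, -0.6, -0.9]
finger_gap: 0.015
gripper_force: 50.0
```

```bash
python3 -c "
from pin import *
C=look('w12.png')
cv2.imwrite('pics/e.png',cv2.resize(cv2.imread('pics/w12.png')[160:300,210:360],None,fx=4,fy=4,interpolation=cv2.INTER_CUBIC))"
```

```text
19.35 [ 0.4978 -0.1485  0.1493] [-0.1 -0.3 -0.2]
pin_collar [281.2 263. ] 0.71 tool [ 0.0003 -0.001   0.0083]
hinge_pin [280.4 226.8] 0.78 tool [ 0.0017 -0.0019  0.0663]
hinge_mid [300.1 201.6] 0.91 [ 0.5052 -0.1344  0.012 ]
loose_bore [283.9 213.4] 0.94 [ 0.4959 -0.1462  0.053 ]
ear proj [284.27149502 226.21628175] tip [283.00715763 229.08928005]
circ [284.2 226.8] 7.9 [ 0.4988 -0.1481]
```

View pics/e.png

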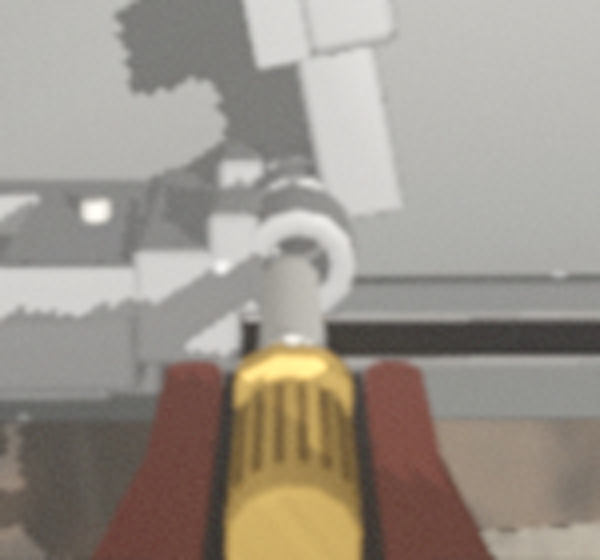

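drive_tool:
  steps: [-0.0006,0.0008,0.003,0,0,0,0.003,0,0,0,0.003,0,0,0,0.002,0,0,0,0,0]

```text
clock: 20.18
tool_pos: [0.4983, -0.1482, 0.1375]
tool_rot: [0.3, 0.954, 0.0, -0.0]
force: [-0.3, -0.1, -0.7]
finger_gap: 0.0152
gripper_force: 50.0
```

drive_tool:
  steps: [0,0,0.002,0,0,0,0.002,0,0,0,0,0]

```text
clock: 20.55
tool_pos: [0.4986, -0.1482, 0.1337]
tool_rot: [0.3, 0.954, 0.0, 0.0]
force: [1.2, -0.0, -1.9]
finger_gap: 0.0149
gripper_force: 50.0
```

drive_tool:
  steps: [0,0,0.002,0,0,0,0.002,0,0,0,0.002,0,0,0,0,0]

```text
clock: 21.05
tool_pos: [0.4985, -0.1481, 0.1276]
tool_rot: [0.3, 0.954, 0.0, 0.0]
force: [3.3, -0.2, -1.7]
finger_gap: 0.0151
gripper_force: 50.0
```

drive_tool:
  steps: [0,0,0.002,0,0,0,0.002,0,0,0,0.002,0,0,0,0,0]

```text
clock: 21.55
tool_pos: [0.4985, -0.1481, 0.1216]
tool_rot: [0.3, 0.954, 0.0, 0.0]
force: [3.6, -0.2, -1.0]
finger_gap: 0.0152
gripper_force: 50.0
```

drive_tool:
  steps: [0,0,0.002,0,0,0,0.002,0,0,0,0,0]

```text
clock: 21.92
tool_pos: [0.4985, -0.1481, 0.1175]
tool_rot: [0.3, 0.954, 0.0, 0.0]
force: [5.4, -0.1, -0.9]
finger_gap: 0.0152
gripper_force: 50.0
```

drive_tool:
  steps: [-0.0006,0.0004,0.001,0,0,0,0.0015,0,0,0,0,0]

```text
clock: 22.3
tool_pos: [0.4987, -0.1482, 0.1149]
tool_rot: [0.3, 0.954, -0.0, -0.0]
force: [3.2, 1.4, 0.3]
finger_gap: 0.0153
gripper_force: 50.0
```

drive_tool:
  steps: [0,0,0.0015,0,0,0,0.0015,0,0,0,0,0]

```text
clock: 22.68
tool_pos: [0.4988, -0.1482, 0.1119]
tool_rot: [0.3, 0.954, 0.0, -0.0]
force: [2.7, 0.5, -0.7]
finger_gap: 0.015
gripper_force: 50.0
```

drive_tool:
  steps: [0,0,0.0015,0,0,0,0.0015,0,0,0,0,0]

```text
clock: 23.05
tool_pos: [0.4988, -0.1482, 0.1089]
tool_rot: [0.3, 0.954, 0.0, -0.0]
force: [2.1, 0.5, -0.3]
finger_gap: 0.0151
gripper_force: 50.0
```

drive_tool:
  steps: [0,0,0.0015,0,0,0,0.0015,0,0,0,0,0]

```text
clock: 23.42
tool_pos: [0.4989, -0.1482, 0.106]
tool_rot: [0.3, 0.954, 0.0, -0.0]
force: [2.3, 0.4, -0.3]
finger_gap: 0.0154
gripper_force: 50.0
```

```bash
python3 -c "
from pin import *
C=look('w13.png')
o=manip.get_obs();p=np.array(o['tool_pos']);print('collar px expect',proj(C,p-[0,0,.0083]))
S=manip.camera('side');T=manip.camera('top')
for c,n in((S,'side'),(T,'top')):
  for t in('pin_collar','loose_bore'): print(n,t,[(r['centre'],round(r['conf'],2)) for r in manip.place_of(n,t)[:2]], proj(c,p-[0,0,.0083]),proj(c,[.499,-.148,.053]))
"
```

```text
23.475 [ 0.4989 -0.1482  0.106 ] [ 1.7 -0.1 -1.1]
pin_collar [281.1 261.8] 0.65 tool [ 0.0009 -0.0011  0.0083]
hinge_pin [281.8 227.1] 0.96 tool [ 0.0014 -0.0009  0.0663]
loose_bore [284.  232.3] 0.86 [ 0.4974 -0.1464  0.053 ]
ear proj [283.24669844 247.50454934] tip [283.03888943 228.91376102]
collar px expect [283.06414414 263.30797246]
side pin_collar [([288.3, 155.0], 0.41)] [285.43944541 157.19203437] [284.66358253 176.41996586]
side loose_bore [([285.1, 178.0], 0.61)] [285.43944541 157.19203437] [284.66358253 176.41996586]
top pin_collar [] [364.19027914 201.99245617] [360.85543387 203.66159849]
top loose_bore [([360.1, 204.6], 0.97)] [364.19027914 201.99245617] [360.85543387 203.66159849]
```

drive_tool:
  steps: [0,0,0.0015,0,0,0,0.0015,0,0,0,0,0]

```text
clock: 24.35
tool_pos: [0.4989, -0.1482, 0.1032]
tool_rot: [0.3, 0.954, -0.0, -0.0]
force: [2.5, 1.3, 0.3]
finger_gap: 0.0152
gripper_force: 50.0
```

drive_tool:
  steps: [0,0,0.0015,0,0,0,0.0015,0,0,0,0,0]

```text
clock: 24.72
tool_pos: [0.4989, -0.1482, 0.1]
tool_rot: [0.3, 0.954, 0.0, -0.0]
force: [1.5, 1.6, -1.9]
finger_gap: 0.0151
gripper_force: 50.0
```

drive_tool:
  steps: [0,0,0.0015,0,0,0,0.0015,0,0,0,0,0]

```text
clock: 25.1
tool_pos: [0.4989, -0.1482, 0.097]
tool_rot: [0.3, 0.954, 0.0, -0.0]
force: [2.2, 0.3, -1.1]
finger_gap: 0.0156
gripper_force: 50.0
```

drive_tool:
  steps: [0,0,0.0015,0,0,0,0.0015,0,0,0,0,0]

```text
clock: 25.48
tool_pos: [0.4989, -0.1482, 0.094]
tool_rot: [0.3, 0.954, 0.0, -0.0]
force: [1.7, 1.8, 0.0]
finger_gap: 0.0151
gripper_force: 50.0
```

drive_tool:
  steps: [0,0,0.0015,0,0,0,0.0015,0,0,0,0,0]

```text
clock: 25.85
tool_pos: [0.4989, -0.1482, 0.091]
tool_rot: [0.3, 0.954, 0.0, -0.0]
force: [1.6, 1.3, -0.6]
finger_gap: 0.0152
gripper_force: 50.0
```

drive_tool:
  steps: [0,0,0.0015,0,0,0,0.0015,0,0,0,0,0]

```text
clock: 26.22
tool_pos: [0.4989, -0.1482, 0.088]
tool_rot: [0.3, 0.954, 0.0, -0.0]
force: [1.6, 1.1, -0.6]
finger_gap: 0.0149
gripper_force: 50.0
```

drive_tool:
  steps: [0,0,0.001,0,0,0,0.001,0,0,0,0,0]

```text
clock: 26.6
tool_pos: [0.4989, -0.1484, 0.086]
tool_rot: [0.3, 0.954, -0.0, -0.0]
force: [1.5, -0.4, -2.7]
finger_gap: 0.0151
gripper_force: 50.0
```

drive_tool:
  steps: [0,0,0.001,0,0,0,0,0]

```text
clock: 26.85
tool_pos: [0.4989, -0.1483, 0.0851]
tool_rot: [0.3, 0.954, -0.0, -0.0]
force: [1.2, 0.3, -1.1]
finger_gap: 0.0151
gripper_force: 50.0
```

drive_tool:
  steps: [0,0,0.001,0,0,0,0,0]

```text
clock: 27.1
tool_pos: [0.499, -0.1483, 0.0843]
tool_rot: [0.3, 0.954, -0.0, 0.0]
force: [0.5, 0.2, 1.6]
finger_gap: 0.0154
gripper_force: 50.0
```

drive_tool:
  steps: [0,0,0.0008,0,0,0,0,0]

```text
clock: 27.35
tool_pos: [0.4991, -0.1483, 0.0843]
tool_rot: [0.3, 0.954, -0.0, 0.0]
force: [-2.4, 0.8, 11.5]
finger_gap: 0.0148
gripper_force: 50.0
```

drive_tool:
  steps: [0,0,0.0005,0,0,0,0,0]

```text
clock: 27.6
tool_pos: [0.4991, -0.1483, 0.0842]
tool_rot: [0.3, 0.954, -0.001, 0.0]
force: [-3.5, -0.5, 15.7]
finger_gap: 0.0151
gripper_force: 50.0
```

drive_tool:
  steps: [0,0,-0.001,0,0,0,0,0]

```text
clock: 27.85
tool_pos: [0.499, -0.1483, 0.0843]
tool_rot: [0.3, 0.954, -0.0, 0.0]
force: [-1.1, -0.0, 7.8]
finger_gap: 0.0152
gripper_force: 50.0
```

drive_tool:
  steps: [0,0,0,0,0,0,0,0,0,0,0,0,0,0,0,0]
  fingers: 120

```text
clock: 28.35
tool_pos: [0.4989, -0.1482, 0.0838]
tool_rot: [0.3, 0.954, 0.0, -0.0]
force: [-0.1, 0.2, -0.1]
finger_gap: 0.0462
gripper_force: 0.0
```

drive_tool:
  steps: [0,0,-0.03,0,0,0,-0.05,0,0,0,-0.05,0,0,0,0,0,0,0,0,0]

```text
clock: 28.98
tool_pos: [0.4985, -0.1485, 0.2133]
tool_rot: [0.301, 0.954, -0.0, -0.0]
force: [0.1, -0.2, 0.2]
finger_gap: 0.0464
gripper_force: 0.0
```

```bash
python3 -c "
from pin import *
C=manip.camera('wrist');save(C,'w14.png');T=manip.camera('top');save(T,'t14.png');S=manip.camera('side')
for n,c in(('wrist',C),('top',T),('side',S)):
  for t,z in(('pin_collar',.076),('loose_bore',.053),('loose_toe',.019),('loose_edge',.044)):
    for r in manip.place_of(n,t)[:1]: print(n,t,np.round(r['centre'],1),round(r['conf'],2),at_z(c,r['centre'],z).round(4))
print(manip.get_obs()['finger_gap'],proj(S,[.499,-.1483,.076]))
plan([.4528,-.0486,.2],-114.2)
"
```

```text
wrist pin_collar [283.6 204.3] 0.87 [ 0.4993 -0.1485  0.076 ]
wrist loose_bore [281.9 194.9] 0.76 [ 0.4955 -0.1479  0.053 ]
wrist loose_toe [308.6 101.8] 0.68 [ 0.4386 -0.0754  0.019 ]
wrist loose_edge [282.5 191.6] 0.7 [ 0.4947 -0.1467  0.044 ]
top pin_collar [360.8 199.4] 0.47 [ 0.5067 -0.1441  0.076 ]
top loose_bore [358.1 203.1] 0.88 [ 0.5002 -0.1416  0.053 ]
top loose_toe [326.  229.3] 0.94 [ 0.439  -0.0703  0.019 ]
top loose_edge [336.8 243.5] 0.84 [ 0.4052 -0.0936  0.044 ]
side pin_collar [283.7 167.7] 0.47 [ 0.5002 -0.14    0.076 ]
side loose_bore [285.8 175.7] 0.93 [ 0.4975 -0.1533  0.053 ]
side loose_toe [305.  204.2] 0.93 [ 0.4405 -0.0853  0.019 ]
side loose_edge [326.3 194.7] 0.82 [ 0.3976 -0.0898  0.044 ]
0.04639676370422919 [285.04448833 166.57053085]
y0 55.0 clock 29.725
[0.0056, 0.0032, 0.0008, 9.95, 0.0061, 0.0022, 0.0008, 9.95, 0.0064, 0.0011, 0.0008, 9.95, 0.0065, 0.0, 0.0008, 9.95, 0.0064, -0.0011, 0.0008, 9.95]
[0.0061, -0.0022, 0.0008, 9.95, 0.0056, -0.0032, 0.0008, 9.95, 0.005, -0.0041, 0.0008, 9.95, 0.0042, -0.0049, 0.0008, 9.95, 0.0033, -0.0056, 0.0008, 9.95]
[0.0023, -0.006, 0.0008, 9.95, 0.0012, -0.0063, 0.0008, 9.95, 0.0001, -0.0065, 0.0008, 9.95, -0.001, -0.0064, 0.0008, 9.95, -0.0021, -0.0061, 0.0008, 9.95]
[-0.0031, -0.0056, 0.0008, 9.95, -0.0041, -0.005, 0.0008, 9.95]
```

Pin is home on all three cameras. Now round to the toe.

drive_tool:
  steps: [0.0056,0.0032,0.0008,9.95,0.0061,0.0022,0.0008,9.95,0.0064,0.0011,0.0008,9.95,0.0065,0,0.0008,9.95,0.0064,-0.0011,0.0008,9.95]
  fingers: 255
  force: 30

```text
clock: 30.35
tool_pos: [0.4851, -0.1186, 0.21]
tool_rot: [0.676, 0.737, 0.0, 0.0]
force: [0.7, -0.1, -0.3]
finger_gap: 0.0013
gripper_force: 0.0
```

drive_tool:
  steps: [0.0061,-0.0022,0.0008,9.95,0.0056,-0.0032,0.0008,9.95,0.005,-0.0041,0.0008,9.95,0.0042,-0.0049,0.0008,9.95,0.0033,-0.0056,0.0008,9.95]

```text
clock: 30.98
tool_pos: [0.4715, -0.0893, 0.206]
tool_rot: [0.923, 0.384, 0.0, 0.0]
force: [0.8, 0.5, 1.0]
finger_gap: 0.0003
gripper_force: 0.0
```

drive_tool:
  steps: [0.0023,-0.006,0.0008,9.95,0.0012,-0.0063,0.0008,9.95,0.0001,-0.0065,0.0008,9.95,-0.001,-0.0064,0.0008,9.95,-0.0021,-0.0061,0.0008,9.95]

```text
clock: 31.6
tool_pos: [0.458, -0.06, 0.202]
tool_rot: [0.999, -0.04, 0.0, 0.0]
force: [0.7, 0.2, 0.3]
finger_gap: 0.0004
gripper_force: 0.0
```

drive_tool:
  steps: [-0.0031,-0.0056,0.0008,9.95,-0.0041,-0.005,0.0008,9.95,0,0,0,0,0,0,0,0]

```text
clock: 32.1
tool_pos: [0.4528, -0.0487, 0.2004]
tool_rot: [0.978, -0.207, 0.0, 0.0]
force: [-0.6, -0.4, 0.1]
finger_gap: 0.0006
gripper_force: 0.0
```

```bash
cat > arc.py <<'E'
from h import *
H=np.array([.499,-.1483])
def arc(th,off,z=.018,n=5,ly=-.083):
    """waypoints along the arc round H; th = list start..end of loose yaw deg; off = local x of TCP"""
    o=manip.get_obs();p=np.array(o["tool_pos"]);M=R.from_quat(o["tool_rot"]).as_matrix();y0=np.degrees(np.arctan2(M[1,1],M[0,1]))
    ths=np.r_[y0,np.linspace(th[0],th[1],n)] if len(th)>1 else np.r_[y0,[th[0]]]
    P=[p]+[np.r_[H+R.from_euler('z',t,degrees=True).apply([off,ly,0])[:2],z] for t in ths[1:]]
    rows=[]
    for i in range(len(ths)-1):
        A=R.from_euler('z',ths[i]-y0,degrees=True).as_matrix()@M
        rows.append(np.r_[A.T@(P[i+1]-P[i]),-(ths[i+1]-ths[i])])
    print(round(o["clock"],2),p.round(4),"yaw",y0.round(2),"f",o["force"].round(1),"loc",R.from_euler('z',-y0,degrees=True).apply(np.r_[p[:2]-H,0])[:2].round(4))
    rows=np.array(rows)
    for i in range(0,len(rows),5): print([float(x) for x in np.c_[rows[i:i+5,:3].round(4),rows[i:i+5,3:].round(1)].ravel()])
E
python3 -c "
from arc import *
arc([-114.2],-.072)
print(manip.get_obs()['finger_gap'],manip.get_obs()['joint_pos'])"
```

```text
32.1 [ 0.4528 -0.0487  0.2004] yaw -113.89 f [-0.6 -0.4  0.1] loc [-0.0724 -0.0826]
[-0.0001, -0.0001, 0.1824, 0.3]
0.0006295024419585905 [ 0.43576936  0.18150315 -0.4865544   1.99167208  0.10130239  0.99118162
 -2.08725743]
```

drive_tool:
  steps: [0,0,0.06,0,0,0,0.05,0,0,0,0.04,0,0,0,0.02,0,0,0,0,0]

```text
clock: 32.72
tool_pos: [0.4517, -0.0486, 0.0291]
tool_rot: [0.978, -0.208, -0.002, 0.0]
force: [-0.1, 0.2, -0.1]
finger_gap: 0.0007
gripper_force: 0.0
```

drive_tool:
  steps: [0,0,0.006,0,0,0,0.004,0,0,0,0,0]

```text
clock: 33.1
tool_pos: [0.4528, -0.0487, 0.0206]
tool_rot: [0.978, -0.209, 0.0, 0.0]
force: [0.1, -0.4, -0.5]
finger_gap: 0.0006
gripper_force: 0.0
```

drive_tool:
  steps: [0,0.004,0,0,0,0.004,0,0,0,0,0,0]

```text
clock: 33.48
tool_pos: [0.4492, -0.0564, 0.0204]
tool_rot: [0.978, -0.209, 0.0, 0.0]
force: [0.1, 0.6, -0.3]
finger_gap: 0.0005
gripper_force: 0.0
```

drive_tool:
  steps: [0,0.002,0,0,0,0.002,0,0,0,0,0,0]

```text
clock: 33.85
tool_pos: [0.4476, -0.0597, 0.0203]
tool_rot: [0.978, -0.209, -0.0, 0.0]
force: [-0.4, -0.7, -0.1]
finger_gap: 0.0004
gripper_force: 0.0
```

```bash
python3 -c "
from arc import *
arc([-110,-35],-.06,n=15)"
```

```text
33.85 [ 0.4476 -0.0597  0.0203] yaw -114.13 f [-0.4 -0.7 -0.1] loc [-0.0599 -0.0831]
[-0.004, 0.006, 0.0023, -4.1, -0.0052, 0.008, 0.0, -5.4, -0.0052, 0.008, 0.0, -5.4, -0.0052, 0.008, 0.0, -5.4, -0.0052, 0.008, 0.0, -5.4]
[-0.0052, 0.008, 0.0, -5.4, -0.0052, 0.008, 0.0, -5.4, -0.0052, 0.008, 0.0, -5.4, -0.0052, 0.008, 0.0, -5.4, -0.0052, 0.008, 0.0, -5.4]
[-0.0052, 0.008, 0.0, -5.4, -0.0052, 0.008, 0.0, -5.4, -0.0052, 0.008, 0.0, -5.4, -0.0052, 0.008, 0.0, -5.4, -0.0052, 0.008, 0.0, -5.4]
```

drive_tool:
  steps: [-0.0029,0.0045,0.001,-3,-0.0029,0.0045,0,-3,-0.0029,0.0045,0,-3,-0.0029,0.0045,0,-3,-0.0029,0.0045,0,-3]

```text
clock: 34.48
tool_pos: [0.4271, -0.0758, 0.0193]
tool_rot: [0.997, -0.078, 0.0, -0.0]
force: [0.5, 2.8, -0.1]
finger_gap: 0.0006
gripper_force: 0.9
```

```bash
python3 -c "
from arc import *
arc([-95,-47],-.06,n=15)
T=manip.camera('wrist')
for t,z in(('pin_collar',.076),('loose_bore',.053),('loose_toe',.019),('loose_edge',.044)):
    for r in manip.place_of('wrist',t)[:1]: print(t,np.round(r['centre'],1),round(r['conf'],2),at_z(T,r['centre'],z).round(4))
"
```

```text
34.48 [ 0.4271 -0.0758  0.0193] yaw -98.99 f [ 0.5  2.8 -0.1] loc [-0.0603 -0.0824]
[-0.0046, 0.0063, 0.0013, -4.0, -0.0034, 0.0051, -0.0, -3.4, -0.0034, 0.0051, -0.0, -3.4, -0.0034, 0.0051, -0.0, -3.4, -0.0034, 0.0051, -0.0, -3.4]
[-0.0034, 0.0051, -0.0, -3.4, -0.0034, 0.0051, -0.0, -3.4, -0.0034, 0.0051, -0.0, -3.4, -0.0034, 0.0051, -0.0, -3.4, -0.0034, 0.0051, -0.0, -3.4]
[-0.0034, 0.0051, -0.0, -3.4, -0.0034, 0.0051, -0.0, -3.4, -0.0034, 0.0051, -0.0, -3.4, -0.0034, 0.0051, -0.0, -3.4, -0.0034, 0.0051, -0.0, -3.4]
pin_collar [482.1 106.3] 0.6 [ 0.4984 -0.1473  0.076 ]
loose_toe [486.3 155.8] 0.45 [ 0.4713 -0.1816  0.019 ]
```

Pushing with about 3 N, on the arc. Continue.

drive_tool:
  steps: [-0.0034,0.0049,0,-3.3,-0.0033,0.005,0,-3.3,-0.0033,0.005,0,-3.3,-0.0033,0.005,0,-3.3,-0.0033,0.005,0,-3.3]

```text
clock: 35.35
tool_pos: [0.4097, -0.0999, 0.0194]
tool_rot: [0.998, 0.065, 0.0, -0.0]
force: [0.2, 2.2, 0.5]
finger_gap: 0.0006
gripper_force: 1.1
```

drive_tool:
  steps: [-0.0033,0.005,0,-3.3,-0.0033,0.005,0,-3.3,-0.0033,0.005,0,-3.3,-0.0033,0.005,0,-3.3,-0.0033,0.005,0,-3.3]

```text
clock: 35.98
tool_pos: [0.3997, -0.128, 0.0193]
tool_rot: [0.978, 0.208, 0.0, -0.0]
force: [-0.5, 2.3, 1.2]
finger_gap: 0.0003
gripper_force: 1.2
```

```bash
python3 -c "
from arc import *
arc([-63,-38],-.06,n=10)"
```

```text
35.98 [ 0.3997 -0.128   0.0193] yaw -66.02 f [-0.5  2.3  1.2] loc [-0.0589 -0.0825]
[-0.0035, 0.0034, 0.0013, -3.0, -0.0028, 0.0041, -0.0, -2.8, -0.0028, 0.0041, -0.0, -2.8, -0.0028, 0.0041, -0.0, -2.8, -0.0028, 0.0041, -0.0, -2.8]
[-0.0028, 0.0041, -0.0, -2.8, -0.0028, 0.0041, -0.0, -2.8, -0.0028, 0.0041, -0.0, -2.8, -0.0028, 0.0041, -0.0, -2.8, -0.0028, 0.0041, -0.0, -2.8]
```

drive_tool:
  steps: [-0.0031,0.004,0,-2.8,-0.0028,0.0041,0,-2.8,-0.0028,0.0041,0,-2.8,-0.0028,0.0041,0,-2.8,-0.0028,0.0041,0,-2.8]

```text
clock: 36.6
tool_pos: [0.3971, -0.1528, 0.0193]
tool_rot: [0.946, 0.325, 0.0, -0.0]
force: [-1.0, 2.1, 1.2]
finger_gap: 0.0004
gripper_force: 1.1
```

drive_tool:
  steps: [-0.0028,0.0041,0,-2.8,-0.0028,0.0041,0,-2.8,-0.002,0.003,0,-2,0,0,0,0]

```text
clock: 37.1
tool_pos: [0.3986, -0.1669, 0.0192]
tool_rot: [0.922, 0.386, 0.0, 0.0]
force: [-0.5, 0.1, -0.4]
finger_gap: 0.0005
gripper_force: 0.0
```

```bash
python3 -c "
from arc import *
arc([-43,-33],-.06,n=10)
T=manip.camera('wrist')
for t,z in(('pin_collar',.076),('loose_bore',.053),('loose_toe',.019),('loose_edge',.044)):
    for r in manip.place_of('wrist',t)[:1]: print(t,np.round(r['centre'],1),round(r['conf'],2),at_z(T,r['centre'],z).round(4))
"
```

```text
37.1 [ 0.3986 -0.1669  0.0192] yaw -44.56 f [-0.5  0.1 -0.4] loc [-0.0585 -0.0837]
[-0.0009, 0.0008, 0.0012, -1.6, -0.0011, 0.0016, 0.0, -1.1, -0.0011, 0.0016, 0.0, -1.1, -0.0011, 0.0016, 0.0, -1.1, -0.0011, 0.0016, 0.0, -1.1]
[-0.0011, 0.0016, 0.0, -1.1, -0.0011, 0.0016, 0.0, -1.1, -0.0011, 0.0016, 0.0, -1.1, -0.0011, 0.0016, 0.0, -1.1, -0.0011, 0.0016, 0.0, -1.1]
pin_collar [476.2  97.9] 0.77 [ 0.4983 -0.1473  0.076 ]
loose_toe [300.5 266.2] 0.66 [ 0.4068 -0.172   0.019 ]
```

drive_tool:
  steps: [-0.001,0.0015,0,-1.1,-0.0011,0.0016,0,-1.1,-0.0011,0.0016,0,-1.1,-0.0011,0.0016,0,-1.1,-0.0011,0.0016,0,-1.1]

```text
clock: 37.98
tool_pos: [0.4007, -0.1762, 0.0193]
tool_rot: [0.902, 0.431, -0.0, -0.0]
force: [-0.5, 0.8, 0.7]
finger_gap: 0.0003
gripper_force: 0.9
```

drive_tool:
  steps: [-0.0011,0.0016,0,-1.1,-0.0011,0.0016,0,-1.1,0,0,0,0]

```text
clock: 38.35
tool_pos: [0.402, -0.1801, 0.0193]
tool_rot: [0.894, 0.448, 0.0, 0.0]
force: [-1.1, 0.9, -0.1]
finger_gap: 0.0004
gripper_force: 0.2
```

drive_tool:
  steps: [-0.0007,0.001,0,-0.7,0,0,0,0]

```text
clock: 38.6
tool_pos: [0.4022, -0.181, 0.0193]
tool_rot: [0.891, 0.453, -0.0, 0.0]
force: [-0.8, 0.8, -0.3]
finger_gap: 0.0004
gripper_force: 0.5
```

drive_tool:
  steps: [-0.0007,0.001,0,-0.7,0,0,0,0]

```text
clock: 38.85
tool_pos: [0.4026, -0.1821, 0.0193]
tool_rot: [0.889, 0.459, -0.0, 0.0]
force: [-1.1, 1.1, 0.4]
finger_gap: 0.0002
gripper_force: 0.6
```

drive_tool:
  steps: [-0.0007,0.001,0,-0.7,0,0,0,0]

```text
clock: 39.1
tool_pos: [0.4031, -0.1833, 0.0193]
tool_rot: [0.886, 0.464, -0.0, 0.0]
force: [-1.0, 0.9, 0.4]
finger_gap: 0.0006
gripper_force: 0.6
```

drive_tool:
  steps: [-0.0005,0.0008,0,-0.5,0,0,0,0]

```text
clock: 39.35
tool_pos: [0.4034, -0.1842, 0.0193]
tool_rot: [0.884, 0.468, -0.0, 0.0]
force: [-0.7, 2.1, 0.3]
finger_gap: 0.0008
gripper_force: 0.7
```

drive_tool:
  steps: [0,0.0008,0,0,0,0,0,0]

```text
clock: 39.6
tool_pos: [0.4038, -0.1846, 0.0193]
tool_rot: [0.884, 0.468, -0.0, -0.0]
force: [-2.2, 1.6, 1.1]
finger_gap: 0.0008
gripper_force: 1.2
```

drive_tool:
  steps: [0,0.0008,0,0,0,0,0,0]

```text
clock: 39.85
tool_pos: [0.4045, -0.1851, 0.0192]
tool_rot: [0.884, 0.468, -0.0, -0.0]
force: [-3.0, 0.5, 2.7]
finger_gap: 0.0007
gripper_force: 1.5
```

drive_tool:
  steps: [0,0.0008,0,0,0,0,0,0]

```text
clock: 40.1
tool_pos: [0.4054, -0.1855, 0.0193]
tool_rot: [0.884, 0.468, -0.0, 0.0]
force: [-3.3, -0.6, 1.3]
finger_gap: 0.0006
gripper_force: 1.2
```

drive_tool:
  steps: [0,0.0008,0,0,0,0,0,0]

```text
clock: 40.35
tool_pos: [0.4056, -0.1856, 0.0192]
tool_rot: [0.884, 0.468, -0.0, -0.0]
force: [-4.8, 3.2, 3.1]
finger_gap: 0.0007
gripper_force: 2.5
```

drive_tool:
  steps: [0,0.0008,0,0,0,0,0,0]

```text
clock: 40.6
tool_pos: [0.4056, -0.1856, 0.0191]
tool_rot: [0.884, 0.468, -0.001, -0.001]
force: [-7.1, 2.7, 6.0]
finger_gap: 0.0007
gripper_force: 3.8
```

drive_tool:
  steps: [0,0.0008,0,0,0,0,0,0]

```text
clock: 40.85
tool_pos: [0.4057, -0.1856, 0.019]
tool_rot: [0.884, 0.468, -0.001, -0.001]
force: [-7.8, 5.6, 7.0]
finger_gap: 0.0007
gripper_force: 4.9
```

drive_tool:
  steps: [0,-0.003,0,0,0,-0.006,0,0,0,-0.012,0,0,0,-0.012,0,0,0,0,-0.01,0]

```text
clock: 41.48
tool_pos: [0.3786, -0.1675, 0.0293]
tool_rot: [0.884, 0.468, -0.001, -0.001]
force: [0.3, -0.9, 0.1]
finger_gap: 0.0007
gripper_force: 0.0
```

drive_tool:
  steps: [0,0,-0.04,0,0,0,-0.05,0,0,0,-0.06,0,0,0,0,0,0,0,0,0]

```text
clock: 42.1
tool_pos: [0.3798, -0.1686, 0.1795]
tool_rot: [0.884, 0.468, -0.0, 0.001]
force: [0.3, -0.2, 0.8]
finger_gap: 0.001
gripper_force: 0.0
```

Run:
```python
from h import *
RYa=np.radians(-34); H=np.array([.499,-.1483])
for n in("wrist","top","side"):
  c=manip.camera(n);save(c,"z_%s.png"%n)
  for t,z in(('pin_collar',.076),('loose_bore',.053),('loose_toe',.019),('loose_edge',.044)):
    for r in manip.place_of(n,t)[:1]:
      p=at_z(c,r['centre'],z)[:2]; l=R.from_euler('z',-RYa).apply(np.r_[p-H,0])[:2]
      print(n,t,np.round(r['centre'],1),round(r['conf'],2),p.round(4),"rail-rel",l.round(4))
o=manip.get_obs();print(o["clock"],o["tool_pos"],o["force"])
```

```text
wrist pin_collar [397.4 108.1] 0.66 [ 0.4981 -0.1485] rail-rel [-0.0007 -0.0006]
wrist loose_bore [386.5 107. ] 0.59 [ 0.4975 -0.1466] rail-rel [-0.0022  0.0005]
wrist loose_toe [319.3 195.6] 0.74 [ 0.4106 -0.1875] rail-rel [-0.0514 -0.082 ]
top pin_collar [360.4 201.9] 0.54 [ 0.501  -0.1432] rail-rel [-0.0012  0.0053]
top loose_bore [357.4 203.9] 0.84 [ 0.4983 -0.1399] rail-rel [-0.0052  0.0065]
top loose_toe [377.9 215. ] 0.64 [ 0.4754 -0.1945] rail-rel [ 0.0063 -0.0516]
top loose_edge [398.8 228.5] 0.8 [ 0.4427 -0.2386] rail-rel [ 0.0038 -0.1064]
side pin_collar [286.1 169.8] 0.67 [ 0.4923 -0.128 ] rail-rel [-0.0169  0.0131]
side loose_bore [287.  176.9] 0.79 [ 0.4934 -0.1465] rail-rel [-0.0057 -0.0017]
side loose_edge [319.3 170.4] 0.78 [ 0.4339 -0.2368] rail-rel [-0.0045 -0.1097]
42.85 [ 0.38012055 -0.16816779  0.17930477] [-0.26873779 -0.52700227 -0.46389009]
```

Run:
```python
from h import *
H=np.array([.499,-.1483]);c=manip.camera("wrist");g=cv2.cvtColor(c["image"],cv2.COLOR_RGB2GRAY)
L=cv2.createLineSegmentDetector().detect(g)[0][:,0]
loc=lambda p:R.from_euler('z',34,degrees=True).apply(np.r_[at_z(c,p,.076)[:2]-H,0])[:2]
for l in L:
    a,b=loc(l[:2]),loc(l[2:])
    if a[1]<b[1]: a,b=b,a
    d=a-b
    if np.linalg.norm(d)>.018 and abs(a[0])<.05 and -.12<b[1]<-.03 and abs(d[0])<.25*abs(d[1]): print(a.round(4),b.round(4),"deg",np.degrees(np.arctan2(-d[0],d[1])).round(1),l.round(0))
```

```text
[-0.0165  0.0036] [-0.0142 -0.0325] deg 3.6 [376. 152. 377. 103.]
[-0.0367 -0.0511] [-0.0369 -0.0877] deg -0.4 [344. 219. 346. 176.]
[-0.028  0.001] [-0.0284 -0.0335] deg -0.7 [362. 107. 358. 153.]
[-0.0274 -0.0364] [-0.0278 -0.1067] deg -0.3 [359. 157. 354. 241.]
[ 0.0075 -0.0552] [ 0.0072 -0.0845] deg -0.5 [401. 180. 398. 215.]
[ 0.0256 -0.0287] [ 0.0252 -0.0817] deg -0.4 [420. 212. 428. 147.]
[0.0315 0.0174] [ 0.0306 -0.0688] deg -0.6 [428. 197. 444.  83.]
[ 0.0304 -0.071 ] [ 0.0308 -0.0924] deg 1.0 [425. 224. 428. 199.]
[ 0.0219 -0.0524] [ 0.0219 -0.0761] deg 0.1 [416. 206. 420. 177.]
```

```bash
python3 -c "
from station import manip
print(manip.hand_in())"
```

```text
the job is handed in; nothing more can be done
None
```

The mould is assembled and handed in, at about 43 of the 72 s. The pin's collar is down on the upper ear, and the halves are face to face, their top edges parallel to about 0.1° in the last wrist image. The highest forces I read at the wrist were about 16 N seating the pin and 12 N swinging the mould shut. I don't have the judge's result, because the hand-in returned none.

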